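# Sort the produce into its prep dishes

### The arm

A 6-joint arm with a two-finger parallel gripper is mounted at the origin on a cart in front of the work surface, level with it; the furniture and walls round the work are solid. World frame = base frame: x ahead of the robot, y to its left, z up, the work surface at z = 0. Lengths are in m, angles in degrees, forces in N, time in s.
With the tool pointing down it reaches from about 0.275 to 0.725 m from the base axis. Payload 15.9 kg.
Tool frame: the origin (TCP) lies midway between the tips of the shut fingers; the grasp point (between the pads) lies 19 mm behind it (manip.grip_depth is the distance from the TCP to the grasp point, in m); z points along the fingers, y is the direction in which the jaws open and shut (so a half turn about z gives the same grasp; the last joint's range is limited). The gripper opens to 85 mm and grips with 20 to 120 N. Pads are 22 mm wide; open, the fingers measure 114 mm over their backs; the gripper's body (76 mm by 85 mm) begins 54 mm behind the grasp point. The pads swing forward as they close: fully open they stand 13 mm farther back than shut.
Start: joints at [73.339, 12.198, -1.971, 75.831, 0, 90], TCP at [0.143, 0.479, 0.231] pointing down, gripper open.
Joint ranges: [-170.91, 170.91], [-42.67, 98.43], [-65.05, 77.54], [-120.47, 116.71], [-90, 82.35], [-180, 180]. Speed limits (degrees/s): [108.29, 108.29, 136.94, 147.25, 180, 180].

### API

Orientations are given as [roll, pitch, yaw] about the fixed x, y, z axes, in that order (R = Rz(yaw) Ry(pitch) Rx(roll)).
In Python, from rig import status, optics, manip gives the robot as it stands.
- The arm moves only by the tool arm_command, never from a script. Its argument "targets" is a list of rows, each an object with "jaw": the gripper command: -1 is fully open, 1 is shut, values between are in proportion; "translation": the shift along the tool's x, y, z as a fraction of full scale, a list of three; "turn": the turn about the tool's z as a fraction of full scale. A call has exactly 10 rows; each row is the pose to reach, as a shift and turn from the pose commanded when the call began, along the tool's axes at that moment, turning the shorter way round; what a row does not reach only later rows make up. Full scale, the value 1, is 0.3 m for a shift and pi rad for a turn. A row lasts 1/12 s, in which the tool goes at most 41.7 mm and 7.16 degrees, less where a joint would pass 70% of its speed; a pose out of reach is approached as far as the arm can. A call with a number of a shift or a turn outside -1 to 1 is refused whole. A call with a gripper value outside its range is refused whole. The fingers move at their own pace and stop on an object; "newtons" is the grip in N (left out, the last holds). Time passes only in rows, so rows that repeat a pose let the fingers close, or fill a call up. It gives the time, the measured TCP pose, the force and the opening at its end, in the units of the state.
- status.observe(): the state, without advancing time (a new reading comes with each control period).
- optics.capture(name): name is "scene" or "top" or "wrist"; returns the picture (480x640x3 uint8, red, green, blue); there is no depth.
- optics.get_calibration(name): a dict with "mtx" (3x3 intrinsics, pixels), "xyz" and "attitude" of the camera in the world. Camera axes: x right, y down, z forward; pixel columns grow to the right and rows downward; lengths in m; the calibration is good to about 2 mm. The wrist camera is an equidistant fisheye: a pixel r from the principal point sees the ray r / f radians off the axis. A picture is of the moment at which its call begins: read the wrist's pose just before it. get_calibration takes no time and is no camera call; for the wrist camera it gives the pose at the moment of the call.
- manip.hand_in(): hands the job in, once; it reports no verdict.
The state is a dict: "t": time; "joint_pos": joint angles; "qd": joint speeds; "joint_efforts": joint torques, N m; "tool_pos": TCP position; "tool_rot": TCP orientation; "contact_force": force on the tool from outside, world axes, zero at the start; "torque": the same for the moment, N m; "gripper_width": finger opening in m.
Only numpy, scipy, OpenCV 4.12 (cv2) and the standard library are available. Lean on these libraries where they do the work, as an engineer would, in place of code of your own. Each camera call takes 0.05 s, during which the arm holds its last target. There are 200 camera calls.

### The job

The red-topped kitchen timer has been left standing in one of the prep dishes: first, while the produce still lies untouched on the chopping board, stand the timer upright in the middle of the round black mat. Then put the lemon in the middle of the yellow dish, the mandarin in the middle of the blue dish and the garlic in the middle of the white dish. Leave the mug and the salt shaker where they stand.

Things in the scene. Friction and masses are not known exactly. Their poses are not given: they have to be found in the camera images.
- lemon_center (a point): yellow lemon, loose, 70 mm long along its own x, 58 mm wide along its own y, 56 mm high, 0.1 kg, lying on the chopping board (top 22 mm above the worktop), long axis within about 26 degrees of world y; the point is its centre, 28 mm up. The produce lies about 0.1 m apart in a row along y: there is finger room on the near and far sides, little between pieces
- mandarin_center (a point): orange mandarin, loose, 63 mm across, 58 mm high, 0.1 kg, on the chopping board (top 22 mm above the worktop); the point is its centre, 29 mm above its underside
- garlic_center (a point): whitish-pink garlic bulb, loose, 50 mm across, 51 mm high, narrowing to the top, 0.03 kg, on the chopping board (top 22 mm above the worktop); the point is its centre, 25 mm above its underside; widest a little below it
- timer_center (a point): round kitchen timer with red cap and cream base, loose, 62 mm across, 50 mm high, 0.085 kg, standing upright at the start on the inner floor of the blue dish; the point is its centre, 25 mm above its underside; z is its upright axis. The cap does not turn
- yellow_dish: yellow round shallow dish, fixed to the worktop; 112 mm across the rim, rim 10 mm high, flat inner floor about 90 mm across and 4 mm above the worktop. Origin: centre of its underside, on the worktop (z = 0); z up. The lemon belongs here.
- blue_dish: blue round shallow dish, fixed to the worktop; 112 mm across the rim, rim 10 mm high, flat inner floor about 90 mm across and 4 mm above the worktop. Origin: centre of its underside, on the worktop (z = 0); z up. The mandarin belongs here; the timer stands in it at the start.
- white_dish: white round shallow dish, fixed to the worktop; 112 mm across the rim, rim 10 mm high, flat inner floor about 90 mm across and 4 mm above the worktop. Origin: centre of its underside, on the worktop (z = 0); z up. The garlic belongs here.
- mat: round black rubber mat, 96 mm across, top 5 mm above the worktop, fixed; origin: centre of its underside (z = 0). The timer belongs here
- mug_center (a point): white mug with a handle, 64 x 91 mm, 51 mm high, a bystander; the point is its centre, 25 mm up. To be left alone
- salt_center (a point): glass salt shaker with a grey top, 44 mm across, 90 mm high, a bystander; the point is its centre, 45 mm up. To be left alone
Mind the look-alikes: they are no part of the job. Leave any turquoise look-alike of the part that bears mandarin_center alone.

How it is judged:
By the outcome, as a careful person would: the job done as asked, in the order asked, and still so for the second after the job is handed in, with the robot touching nothing.
It also fails if it takes over 109 s, if anything falls off the work surface, if the arm or the gripper's body presses on something with over 40 N, if the wrist force passes 120 N, or if a joint passes its speed limit or range.

## Working session

There is one attempt and no reset: what is moved stays moved. The work goes in short steps, Python scripts to look and compute and a tool call to move; the robot and the scene stay as the last step left them, time stands still between calls to the robot, and variables do not carry over. Pictures are saved under pics/ and viewed, about 12 in all and at most 16, crops included, and the job is handed in when it is done.

Besides the shell and the picture viewer there is one more tool, called by a JSON object that holds its "api" and its "payload". arm_command: Moves the arm, as the interface text tells. Its arguments: {"type":"object","properties":{"targets":{"type":"array","items":{"type":"object","properties":{"jaw":{"type":"number"},"translation":{"type":"array","items":{"type":"number","minimum":-1,"maximum":1}},"turn":{"type":"number","minimum":-1,"maximum":1}}}},"newtons":{"type":"number"}},"required":["targets"]}

```bash
mkdir -p pics; ls
python3 - <<'E'
from rig import status, optics, manip
import cv2
print(status.observe())
for n in("scene","top"):
    c=optics.get_calibration(n);print(n,c)
    cv2.imwrite(f"pics/{n}0.png",optics.capture(n)[:,:,::-1])
E
```

```text
pics
{'t': 0.0, 'joint_pos': array([ 7.33377979e+01,  1.22261118e+01, -2.00947947e+00,  7.58303340e+01,
        1.21943130e-03,  9.00025806e+01]), 'qd': array([ 0.01770627, -0.01993268,  0.10631621, -0.11704098,  0.01841463,
       -0.08618374]), 'joint_efforts': array([ 2.27584715e-03, -6.86155200e+01,  4.87118661e+01,  1.73384731e-02,
       -1.30396353e-05,  1.12354746e-05]), 'tool_pos': array([0.14325945, 0.47867906, 0.23079616]), 'tool_rot': array([-1.79934075e+02, -1.21646124e-03,  1.63335216e+02]), 'contact_force': array([ 0.93157264, -0.12255576, -0.99204169]), 'torque': array([ 0.00768432, -0.03862044, -0.02622256]), 'gripper_width': 0.08548108066703712}
scene {'mtx': array([[516.14341285,   0.        , 318.36645301],
       [  0.        , 516.14341285, 233.39549976],
       [  0.        ,   0.        ,   1.        ]]), 'xyz': array([-0.25603253, -0.52380474,  0.66229303]), 'attitude': array([-125.30855221,    0.34375514,  -57.33269541])}
top {'mtx': array([[466.85804098,   0.        , 322.45991308],
       [  0.        , 466.85804098, 244.44518687],
       [  0.        ,   0.        ,   1.        ]]), 'xyz': array([ 0.3448164 , -0.04505411,  1.0600541 ]), 'attitude': array([-172.2428877 ,   -1.00349428,  -89.02782138])}
```

View pics/top0.png

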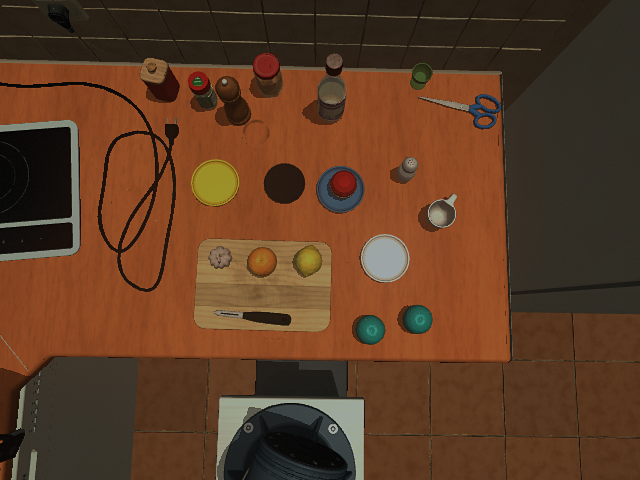

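View pics/scene0.png

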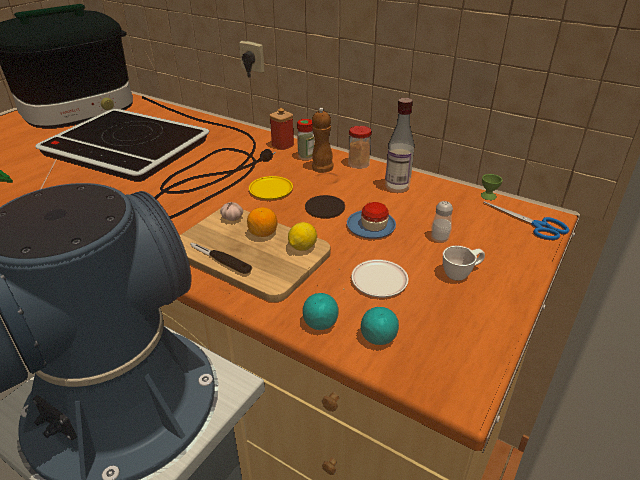

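Top view: yellow dish (215,183), mat (284,183), blue dish (340,189) with timer (343,184), white dish (385,258), garlic (220,257), mandarin (262,262), lemon (308,261), salt (407,169), mug (442,213). Turquoise look-alikes are at (370,329) and (417,319). The scene view agrees.

```bash
cat > h.py <<'E'
import numpy as np, cv2
from scipy.spatial.transform import Rotation as R
from rig import status, optics
def ray(c,uv):
    d=np.linalg.solve(c["mtx"],[uv[0],uv[1],1.]); return R.from_euler("xyz",c["attitude"],degrees=True).apply(d)
def plane(c,uv,z):
    d=ray(c,uv); return c["xyz"]+d*(z-c["xyz"][2])/d[2]
def tri(cs,uvs):
    A=np.zeros((3,3));b=np.zeros(3)
    for c,uv in zip(cs,uvs):
        d=ray(c,uv);d/=np.linalg.norm(d);P=np.eye(3)-np.outer(d,d);A+=P;b+=P@c["xyz"]
    return np.linalg.solve(A,b)
# HSV ranges
COL={"yellow":((22,90,60),(34,255,255)),"orange":((9,150,90),(20,255,255)),"red":((170,120,60),(179,255,255)),"red2":((0,200,50),(5,255,255)),
"blue":((104,90,40),(125,255,255)),"white":((0,0,120),(179,60,255)),"black":((0,0,0),(179,255,45)),"garlic":((0,15,90),(179,110,255))}
def mask(img,cols,box):
    h=cv2.cvtColor(img,cv2.COLOR_RGB2HSV);m=0
    for k in cols.split("+"): m=m|cv2.inRange(h,*COL[k])
    q=np.zeros_like(m);x0,y0,x1,y1=box;q[y0:y1,x0:x1]=m[y0:y1,x0:x1]; return q
def blob(img,cols,box):
    m=cv2.morphologyEx(mask(img,cols,box),cv2.MORPH_OPEN,np.ones((3,3)))
    cs,_=cv2.findContours(m,cv2.RETR_EXTERNAL,cv2.CHAIN_APPROX_NONE)
    c=cv2.convexHull(max(cs,key=cv2.contourArea)); M=cv2.moments(c)
    return np.array([M["m10"]/M["m00"],M["m01"]/M["m00"]]),cv2.fitEllipse(c),c[:,0]
E
python3 - <<'E'
from h import *
np.set_printoptions(precision=4,suppress=True)
im={n:cv2.cvtColor(cv2.imread(f"pics/{n}0.png"),cv2.COLOR_BGR2RGB) for n in("top","scene")}
C={n:optics.get_calibration(n) for n in im}
T={ "ydish":("yellow",(180,150,250,215),(240,165,300,210),.010),
"mat":("black",(255,155,312,210),(295,190,352,222),.005),
"bdish":("blue",(305,155,372,220),(340,200,405,245),.010),
"wdish":("white",(350,225,420,295),(345,255,415,300),.010),
"timer":("red+red2",(325,160,362,205),(358,198,392,224),.045),
"lemon":("yellow",(288,240,325,282),(280,215,325,255),.05),
"mand":("orange",(245,242,280,282),(245,200,281,242),.051),
"garlic":("garlic",(203,242,235,273),(217,198,245,225),.047)}
for k,(col,b1,b2,z) in T.items():
    u,e,c=blob(im["top"],col,b1);v,e2,_=blob(im["scene"],col,b2)
    uu=e[0] if "dish" in k or k=="mat" else u
    print(k,u,e,"plane",plane(C["top"],uu,z)[:2],"scene",plane(C["scene"],v,z)[:2],"tri",tri([C["top"],C["scene"]],[u,v]), e2[1])
    for i,n in enumerate(im):
        m=mask(im[n],col,(b1,b2)[i]);im[n][m>0]=im[n][m>0]//2+np.array([0,127,0],np.uint8)
cv2.imwrite("pics/m.png",cv2.resize(np.hstack([im["top"][140:300,170:430],im["scene"][150:310,180:440]]),None,fx=1.53,fy=1.53)[:,:,::-1])
E
```

```text
ydish [214.266  182.5927] ((214.25765991210938, 182.5869598388672), (39.930355072021484, 41.50783920288086), 76.80107116699219) plane [0.6271 0.1905] scene [0.6223 0.187 ] tri [0.6281 0.1916 0.0057] (22.278545379638672, 43.76052474975586)Traceback (most recent call last):
  File "<stdin>", line 14, in <module>
  File "h.py", line 23, in blob
    c=cv2.convexHull(max(cs,key=cv2.contourArea)); M=cv2.moments(c)
                     ~~~^^^^^^^^^^^^^^^^^^^^^^^^
ValueError: max() iterable argument is empty
```

Run:
```python
import cv2
t=cv2.cvtColor(cv2.imread("pics/top0.png"),cv2.COLOR_BGR2HSV);s=cv2.cvtColor(cv2.imread("pics/scene0.png"),cv2.COLOR_BGR2HSV)
for n,i,p in[("mat t",t,(284,183)),("mat s",s,(325,207)),("ydrim",t,(193,183)),("ydrim",t,(215,205)),("lemon shade",t,(300,270)),("lemon",t,(308,255)),("board",t,(285,270)),("garlic",t,(220,257)),("garlic",s,(231,212)),("wd",t,(385,258)),("wd",s,(380,278)),("blue",t,(325,200)),("blue",s,(372,235)),("table",t,(300,215)),("mand",t,(262,262)),("red",t,(343,184)),("red",s,(375,211))]: print(n,i[p[1],p[0]])
```

```text
mat t [ 14 134  38]
mat s [ 13 109  63]
ydrim [ 20 204 140]
ydrim [ 28 187 158]
lemon shade [ 21 187  97]
lemon [ 27 174 155]
board [ 17 139 143]
garlic [ 14  88 133]
garlic [ 10  84 188]
wd [ 94  12 165]
wd [ 21  49 220]
blue [103  81  91]
blue [103  86 127]
table [ 11 189 151]
mand [ 16 199 154]
red [  2 216 136]
red [  4 225 193]
```

```bash
python3 - <<'E'
s=open("h.py").read()
import re
i=s.index("COL={");j=s.index("def mask")
s=s[:i]+'''COL={"yellow":((20,155,40),(36,255,255)),"orange":((12,175,60),(18,255,255)),"red":((170,120,40),(179,255,255)),"red2":((0,195,50),(6,255,255)),
"blue":((90,50,30),(125,255,255)),"white":((0,0,110),(179,75,255)),"black":((0,0,0),(179,255,85)),"garlic":((0,15,70),(179,110,255))}
'''+s[j:]
open("h.py","w").write(s)
E
cat > m.py <<'E'
from h import *
np.set_printoptions(precision=4,suppress=True)
im={n:cv2.cvtColor(cv2.imread(f"pics/{n}0.png"),cv2.COLOR_BGR2RGB) for n in("top","scene")}
C={n:optics.get_calibration(n) for n in im}
T={ "ydish":("yellow",(180,150,250,215),(240,165,300,210),.010),
"mat":("black",(255,155,312,210),(295,190,352,222),.005),
"bdish":("blue",(305,155,372,220),(340,200,405,245),.010),
"wdish":("white",(350,225,420,295),(345,255,415,300),.010),
"timer":("red+red2",(325,160,362,205),(358,198,392,224),.045),
"lemon":("yellow",(288,240,325,282),(280,215,325,255),.05),
"mand":("orange",(245,242,280,282),(245,200,281,242),.051),
"garlic":("garlic",(203,242,235,273),(217,198,245,225),.047)}
for k,(col,b1,b2,z) in T.items():
    u,e,c=blob(im["top"],col,b1);v,e2,_=blob(im["scene"],col,b2)
    print(k,u,"axes",np.array(e[1]),int(e[2]),"plane",plane(C["top"],u,z)[:2],"scene",plane(C["scene"],v,z)[:2],"tri",tri([C["top"],C["scene"]],[u,v]), np.array(e2[1]))
    for i,n in enumerate(im):
        m=mask(im[n],col,(b1,b2)[i]);im[n][m>0]=im[n][m>0]//2+np.array([0,127,0],np.uint8)
cv2.imwrite("pics/m.png",cv2.resize(np.hstack([im["top"][140:300,170:430],im["scene"][150:310,180:440]]),None,fx=1.53,fy=1.53)[:,:,::-1])
E
python3 m.py
```

```text
ydish [214.6447 182.1892] axes [46.1403 47.9345] 73 plane [0.628  0.1897] scene [0.6222 0.1868] tri [0.6288 0.1913 0.0054] [23.1846 44.2229]
mat [283.9283 183.1453] axes [40.273  41.5761] 64 plane [0.6306 0.0307] scene [0.6248 0.0285] tri [0.6313 0.0316 0.0005] [22.9447 39.7813]
bdish [339.2917 190.2642] axes [42.4349 43.3915] 78 plane [ 0.6151 -0.0977] scene [ 0.6087 -0.1033] tri [ 0.6172 -0.0986  0.0033] [26.6413 48.544 ]
wdish [384.0602 257.8885] axes [46.8564 47.7506] 159 plane [ 0.4601 -0.2012] scene [ 0.4547 -0.2051] tri [ 0.4608 -0.2022  0.0043] [36.493  56.4206]
timer [343.2975 182.9624] axes [25.2177 25.7763] 96 plane [ 0.6231 -0.1047] scene [ 0.615  -0.1086] tri [ 0.6245 -0.1046  0.0386] [18.797  25.4845]
lemon [308.4094 260.3507] axes [25.4177 30.3207] 8 plane [ 0.4472 -0.0305] scene [ 0.4442 -0.0307] tri [ 0.4469 -0.0298  0.0481] [27.5709 29.0759]
mand [261.8676 261.1928] axes [28.5562 29.0584] 43 plane [0.4434 0.0702] scene [0.4583 0.0811] tri [0.4424 0.0683 0.0643] [37.4379 53.2843]
garlic [219.8889 256.5517] axes [20.8588 22.2795] 97 plane [0.4522 0.1621] scene [0.4433 0.157 ] tri [0.4524 0.1644 0.0395] [17.2004 21.5881]
```

View pics/m.png

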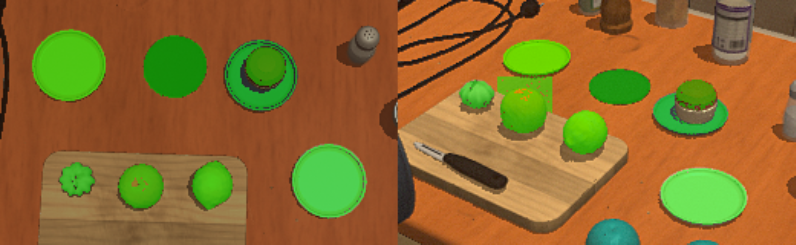

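```bash
cat > g.py <<'E'
import sys
from h import *
def go(p,yaw,s=None):
    s=s or status.observe(); r=R.from_euler("xyz",s["tool_rot"],degrees=True)
    d=r.inv().apply(np.array(p)-s["tool_pos"])
    dy=(yaw-s["tool_rot"][2]+180)%360-180
    print("t",round(s["t"],2),"trans",np.round(d/.3,4).tolist(),"turn",round(-dy/180,4),"| at",np.round(s["tool_pos"],4),np.round(s["tool_rot"],1),"w",round(s["gripper_width"],4))
if __name__=="__main__": a=list(map(float,sys.argv[1:])); go(a[:3],a[3])
E
python3 g.py .35 .2 .28 110; python3 g.py .51 -.02 .30 90
```

```text
t 0.1 trans [-0.9265, -0.6926, -0.1631] turn 0.2963 | at [0.1433 0.4787 0.2309] [-179.9    0.   163.3] w 0.0854
t 0.1 trans [-1.6477, -1.2423, -0.2292] turn 0.4074 | at [0.1433 0.4787 0.2309] [-179.9    0.   163.3] w 0.0854
```

{"api": "arm_command", "payload": {"targets": [{"translation":[-0.09,-0.07,-0.016],"turn":0.03,"jaw":-1},{"translation":[-0.19,-0.14,-0.03],"turn":0.06,"jaw":-1},{"translation":[-0.28,-0.21,-0.05],"turn":0.09,"jaw":-1},{"translation":[-0.37,-0.28,-0.065],"turn":0.12,"jaw":-1},{"translation":[-0.46,-0.35,-0.08],"turn":0.15,"jaw":-1},{"translation":[-0.56,-0.42,-0.1],"turn":0.18,"jaw":-1},{"translation":[-0.65,-0.49,-0.115],"turn":0.21,"jaw":-1},{"translation":[-0.74,-0.55,-0.13],"turn":0.24,"jaw":-1},{"translation":[-0.83,-0.62,-0.15],"turn":0.27,"jaw":-1},{"translation":[-0.93,-0.69,-0.163],"turn":0.3,"jaw":-1}]}}

```text
t: 0.93
tool_pos: [0.3517, 0.1992, 0.2806]
tool_rot: [180.0, -0.0, 109.1]
contact_force: [0.0, 0.8, -0.3]
gripper_width: 0.0854
```

```bash
python3 g.py .51 -.02 .30 90
```

```text
t 0.93 trans [-0.8632, 0.2597, -0.0646] turn 0.1061 | at [0.3517 0.1992 0.2806] [180.   -0.  109.1] w 0.0854
```

{"api": "arm_command", "payload": {"targets": [{"translation":[-0.1,0.03,-0.01],"turn":0.01,"jaw":-1},{"translation":[-0.2,0.06,-0.02],"turn":0.03,"jaw":-1},{"translation":[-0.3,0.09,-0.03],"turn":0.04,"jaw":-1},{"translation":[-0.4,0.12,-0.04],"turn":0.05,"jaw":-1},{"translation":[-0.5,0.15,-0.05],"turn":0.06,"jaw":-1},{"translation":[-0.6,0.18,-0.05],"turn":0.08,"jaw":-1},{"translation":[-0.7,0.21,-0.06],"turn":0.09,"jaw":-1},{"translation":[-0.8,0.24,-0.065],"turn":0.1,"jaw":-1},{"translation":[-0.863,0.26,-0.065],"turn":0.106,"jaw":-1},{"translation":[-0.863,0.26,-0.065],"turn":0.106,"jaw":-1}]}}

```text
t: 1.77
tool_pos: [0.5121, -0.0206, 0.2987]
tool_rot: [-179.9, 0.0, 90.0]
contact_force: [0.6, -0.1, -0.9]
gripper_width: 0.085
```

Run:
```python
from h import *
s=status.observe();c=optics.get_calibration("wrist");im=optics.capture("wrist")
print(s["tool_pos"],s["tool_rot"],c); cv2.imwrite("pics/w0.png",im[:,:,::-1])
import pickle;pickle.dump(c,open("w0.pkl","wb"))
```

```text
[ 0.51205326 -0.02055204  0.29869289] [-1.79931113e+02  3.36130918e-02  9.00240568e+01] {'mtx': array([[371.64829954,   0.        , 318.21253066],
       [  0.        , 371.64829954, 235.50764334],
       [  0.        ,   0.        ,   1.        ]]), 'xyz': array([0.51208769, 0.05994699, 0.44088529]), 'attitude': array([1.61736055e+02, 2.82909105e-02, 5.33424372e-02])}
```

View pics/w0.png

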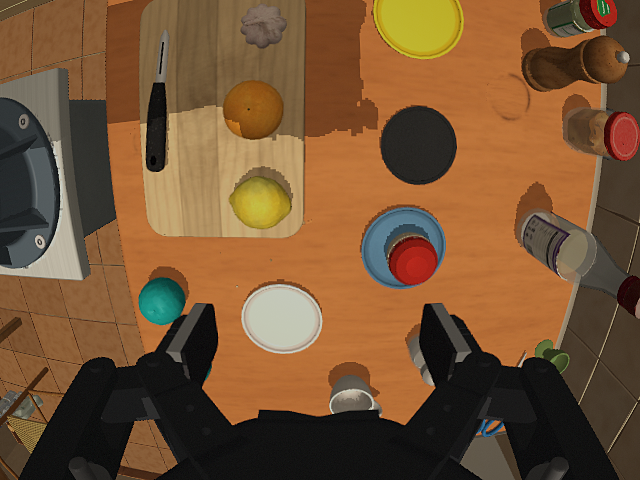

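Wrist view: mat (418,145), blue dish (403,247) with timer cap (413,262), white dish (282,318), lemon (260,202), mandarin (253,109), garlic (263,25), and the yellow dish clipped at the top edge (419,20).

```bash
cat >> h.py <<'E'
def wray(c,uv):
    K=c["mtx"];p=(np.atleast_2d(uv)-K[:2,2])/K[0,0];r=np.linalg.norm(p,axis=1,keepdims=True)
    d=np.hstack([p/np.maximum(r,1e-9)*np.sin(r),np.cos(r)]); return R.from_euler("xyz",c["attitude"],degrees=True).apply(d)
def wplane(c,uv,z):
    d=wray(c,uv); return (c["xyz"]+d*((z-c["xyz"][2])/d[:,2:]))[:,:2]
def wfit(c,img,cols,box,z):
    "outline cast on plane z: circle fit (lsq), min-area box centre"
    u,e,h=blob(img,cols,box); m=mask(img,cols,box)
    x0,y0,x1,y1=box; h=h[(h[:,1]>2)&(h[:,0]>x0+1)&(h[:,0]<x1-2)&(h[:,1]>y0+1)&(h[:,1]<y1-2)]
    P=wplane(c,h,z); A=np.c_[2*P,np.ones(len(P))];s=np.linalg.lstsq(A,(P**2).sum(1),rcond=None)[0]
    r=np.sqrt(s[2]+s[0]**2+s[1]**2); res=np.abs(np.linalg.norm(P-s[:2],axis=1)-r).max()
    bx=cv2.minAreaRect((P*1000).astype(np.float32)); el=cv2.fitEllipse((P*1000).astype(np.float32))
    return s[:2],2*r,res,bx,el,wplane(c,u,z)[0]
E
cat > w.py <<'E'
from h import *
import pickle
np.set_printoptions(precision=4,suppress=True)
c=pickle.load(open("w0.pkl","rb"));im=cv2.cvtColor(cv2.imread("pics/w0.png"),cv2.COLOR_BGR2RGB)
for k,col,b,z in [("ydish","yellow",(360,0,475,70),.010),("mat","black",(370,95,467,195),.005),("bdish","blue",(350,195,460,300),.010),("wdish","white",(232,275,332,360),.010),
 ("timer","red+red2",(380,225,445,292),.045),("lemon","yellow",(220,165,300,240),.05),("mand","orange",(215,70,295,150),.051),("garlic","garlic",(232,0,296,56),.047)]:
    p,D,res,bx,el,q=wfit(c,im,col,b,z);print(k,"circ",p,"D",round(D,4),"res",round(res,4),"ell",np.array(el[0]),np.array(el[1]),round(el[2]),"cent",q)
E
python3 w.py
```

```text
ydish circ [0.6294 0.1888] D 0.1106 res 0.0002 ell [629.4724 188.3671] [109.6701 110.6082] 100 cent [0.6292 0.1742]
mat circ [0.6322 0.0296] D 0.0949 res 0.0004 ell [632.2062  29.6366] [94.7861 95.0494] 40 cent [0.6309 0.03  ]
bdish circ [ 0.6201 -0.1003] D 0.1092 res 0.0008 ell [ 620.0632 -100.2757] [108.8135 109.5668] 110 cent [ 0.6179 -0.0972]
wdish circ [ 0.462 -0.203] D 0.1105 res 0.0007 ell [ 462.0261 -203.0153] [110.1931 110.7679] 166 cent [ 0.4626 -0.1999]
timer circ [ 0.6238 -0.1022] D 0.0598 res 0.0013 ell [ 623.6798 -102.2556] [58.1015 61.3946] 42 cent [ 0.6232 -0.1016]
lemon circ [ 0.4481 -0.0317] D 0.062 res 0.0034 ell [448.2375 -31.5609] [57.7534 66.5607] 84 cent [ 0.4486 -0.0311]
mand circ [0.4434 0.0693] D 0.0636 res 0.0007 ell [443.3955  69.3304] [62.6378 64.5493] 70 cent [0.4438 0.0693]
garlic circ [0.4539 0.1615] D 0.0494 res 0.0012 ell [453.9199 161.5388] [48.37   50.5115] 32 cent [0.4542 0.1612]
```

Run:
```python
from h import *
a=cv2.imread("pics/w0.png");m=mask(cv2.cvtColor(a,cv2.COLOR_BGR2RGB),"yellow",(220,165,300,240))
A=a[165:240,220:305];B=A.copy();B[m[165:240,220:305]>0]=(0,255,0)
t=cv2.imread("pics/top0.png")[235:290,280:340];t=cv2.resize(t,(255,225),interpolation=2)
cv2.imwrite("pics/lem.png",np.hstack([cv2.resize(A,(255,225),interpolation=2),cv2.resize(B,(255,225)),t]))
```

```text
(no output)
```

View pics/lem.png

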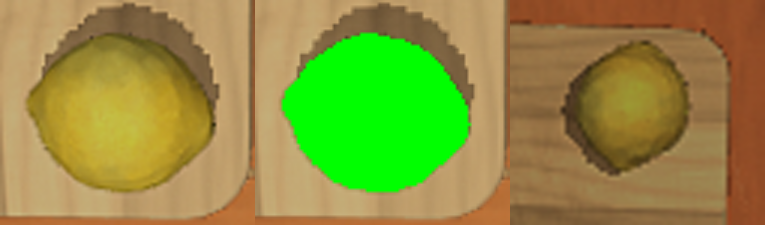

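```bash
python3 g.py .6235 -.102 .12 90;python3 g.py .6235 -.102 .01 90
```

```text
t 1.82 trans [-0.2768, 0.3748, 0.5957] turn 0.0006 | at [ 0.5111 -0.0192  0.2989] [-179.9    0.    90.1] w 0.0855
t 1.82 trans [-0.2768, 0.3753, 0.9624] turn 0.0006 | at [ 0.5111 -0.0192  0.2989] [-179.9    0.    90.1] w 0.0855
```

The wrist and top crops both put the lemon's tips roughly along world x, about -7°. That contradicts the "near y" note, so I'll grip it across its narrow y side. Timer first.

{"api": "arm_command", "payload": {"targets": [{"translation":[-0.04,0.05,0.06],"turn":0,"jaw":-1},{"translation":[-0.08,0.1,0.13],"turn":0,"jaw":-1},{"translation":[-0.12,0.16,0.2],"turn":0,"jaw":-1},{"translation":[-0.16,0.22,0.27],"turn":0,"jaw":-1},{"translation":[-0.2,0.27,0.34],"turn":0,"jaw":-1},{"translation":[-0.24,0.32,0.42],"turn":0,"jaw":-1},{"translation":[-0.277,0.375,0.5],"turn":0,"jaw":-1},{"translation":[-0.277,0.375,0.56],"turn":0,"jaw":-1},{"translation":[-0.277,0.375,0.6],"turn":0,"jaw":-1},{"translation":[-0.277,0.375,0.6],"turn":0,"jaw":-1}]}}

```text
t: 2.65
tool_pos: [0.6217, -0.0993, 0.1167]
tool_rot: [-179.7, -0.1, 90.3]
contact_force: [-0.3, 0.8, -0.6]
gripper_width: 0.0851
```

```bash
python3 - <<'E'
from h import *
c=optics.get_calibration("wrist");im=optics.capture("wrist")
cv2.imwrite("pics/w1.png",im[:,:,::-1])
import pickle;pickle.dump(c,open("w1.pkl","wb"))
E
python3 g.py .6235 -.102 .01 90
```

```text
t 2.7 trans [-0.0088, 0.0047, 0.3622] turn 0.0017 | at [ 0.6224 -0.0994  0.1187] [-179.8   -0.    90.3] w 0.0856
```

View pics/w1.png

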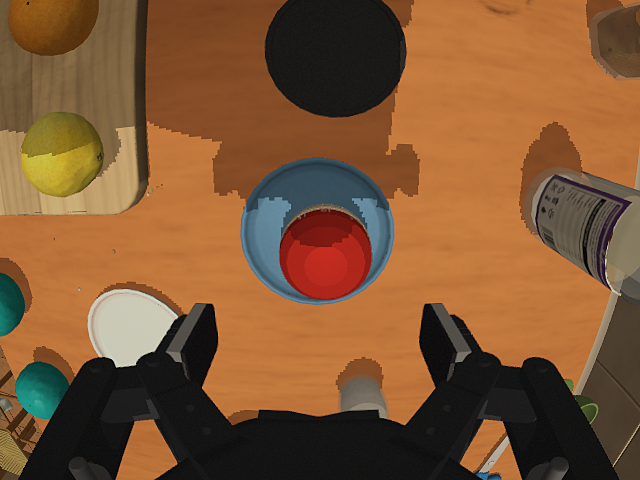

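Timer cap at (325,253), close to centred between the fingers.

Run:
```python
from h import *
import pickle
c=pickle.load(open("w1.pkl","rb"));im=cv2.cvtColor(cv2.imread("pics/w1.png"),cv2.COLOR_BGR2RGB)
for z in(.04,.05):print(wfit(c,im,"red+red2",(270,195,385,302),z)[:3])
print(wfit(c,im,"blue",(230,150,410,305),.01)[:3],wfit(c,im,"black",(255,0,415,125),.005)[:3])
```

```text
(array([ 0.62578745, -0.10494156]), np.float64(0.06066819928624391), np.float64(0.001020707959360788))
(array([ 0.62560689, -0.10101968]), np.float64(0.05789840551731581), np.float64(0.0009741077540005132))
(array([ 0.62030501, -0.10084202]), np.float64(0.10950184070098132), np.float64(0.00035648031799718344)) (array([0.63215097, 0.0293346 ]), np.float64(0.09572254316660953), np.float64(0.00040346535325058025))
```

{"api": "arm_command", "payload": {"targets": [{"translation":[-0.013,0.011,0.04],"turn":0,"jaw":-1},{"translation":[-0.013,0.011,0.1],"turn":0,"jaw":-1},{"translation":[-0.013,0.011,0.16],"turn":0,"jaw":-1},{"translation":[-0.013,0.011,0.21],"turn":0,"jaw":-1},{"translation":[-0.013,0.011,0.26],"turn":0,"jaw":-1},{"translation":[-0.013,0.011,0.3],"turn":0,"jaw":-1},{"translation":[-0.013,0.011,0.33],"turn":0,"jaw":-1},{"translation":[-0.013,0.011,0.35],"turn":0,"jaw":-1},{"translation":[-0.013,0.011,0.36],"turn":0,"jaw":-1},{"translation":[-0.013,0.011,0.36],"turn":0,"jaw":-1}]}}

```text
t: 3.53
tool_pos: [0.6269, -0.1042, 0.0117]
tool_rot: [180.0, 0.0, 90.3]
contact_force: [0.1, -0.5, -1.0]
gripper_width: 0.0857
```

{"api": "arm_command", "payload": {"newtons": 25, "targets": [{"translation":[0,0,0],"turn":0,"jaw":0},{"translation":[0,0,0],"turn":0,"jaw":0.5},{"translation":[0,0,0],"turn":0,"jaw":1},{"translation":[0,0,0],"turn":0,"jaw":1},{"translation":[0,0,0],"turn":0,"jaw":1},{"translation":[0,0,0],"turn":0,"jaw":1},{"translation":[0,0,0],"turn":0,"jaw":1},{"translation":[0,0,0],"turn":0,"jaw":1},{"translation":[0,0,0],"turn":0,"jaw":1},{"translation":[0,0,0],"turn":0,"jaw":1}]}}

```text
t: 4.37
tool_pos: [0.6274, -0.1043, 0.0127]
tool_rot: [179.9, 0.0, 90.3]
contact_force: [-2.1, -0.6, 6.8]
gripper_width: 0.061
```

```bash
python3 g.py .632 .028 .012 90
```

```text
t 4.37 trans [0.441, 0.0175, 0.0021] turn 0.0014 | at [ 0.6274 -0.1043  0.0127] [179.9   0.   90.3] w 0.061
```

{"api": "arm_command", "payload": {"targets": [{"translation":[0,0,-0.03],"turn":0,"jaw":1},{"translation":[0,0,-0.08],"turn":0,"jaw":1},{"translation":[0,0,-0.14],"turn":0,"jaw":1},{"translation":[0.04,0.002,-0.18],"turn":0,"jaw":1},{"translation":[0.1,0.004,-0.2],"turn":0,"jaw":1},{"translation":[0.17,0.007,-0.2],"turn":0,"jaw":1},{"translation":[0.25,0.01,-0.2],"turn":0,"jaw":1},{"translation":[0.33,0.015,-0.2],"turn":0,"jaw":1},{"translation":[0.4,0.017,-0.2],"turn":0,"jaw":1},{"translation":[0.442,0.017,-0.2],"turn":0,"jaw":1}]}}

```text
t: 5.2
tool_pos: [0.6313, 0.0311, 0.0723]
tool_rot: [180.0, -0.0, 90.3]
contact_force: [-0.2, -0.7, -0.2]
gripper_width: 0.0606
```

```bash
python3 - <<'E'
from h import *
c=optics.get_calibration("wrist");im=optics.capture("wrist")
cv2.imwrite("pics/w2.png",im[:,:,::-1])
E
python3 g.py .632 .029 .014 90
```

```text
t 5.25 trans [-0.0113, 0.0023, 0.1941] turn 0.0023 | at [0.6313 0.0323 0.0722] [ 1.80e+02 -1.00e-01  9.04e+01] w 0.0608
```

View pics/w2.png

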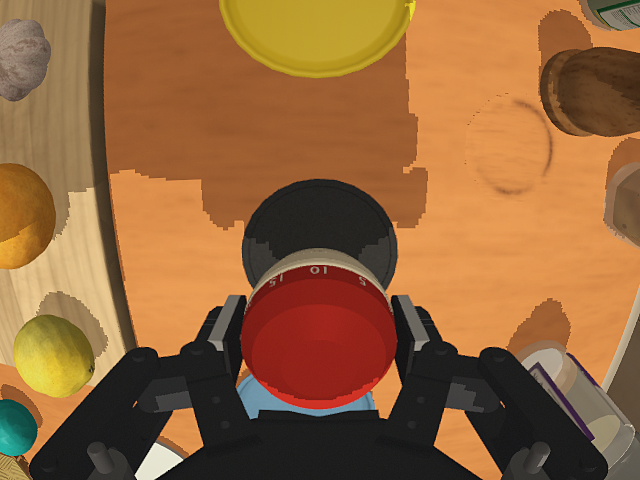

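The timer is upright in the grip, with its cap at (320,335) and the mat behind it. Lower and release.

{"api": "arm_command", "payload": {"targets": [{"translation":[-0.007,0.003,0.03],"turn":0,"jaw":1},{"translation":[-0.007,0.003,0.07],"turn":0,"jaw":1},{"translation":[-0.007,0.003,0.11],"turn":0,"jaw":1},{"translation":[-0.007,0.003,0.14],"turn":0,"jaw":1},{"translation":[-0.007,0.003,0.165],"turn":0,"jaw":1},{"translation":[-0.007,0.003,0.18],"turn":0,"jaw":1},{"translation":[-0.007,0.003,0.188],"turn":0,"jaw":1},{"translation":[-0.007,0.003,0.193],"turn":0,"jaw":1},{"translation":[-0.007,0.003,0.195],"turn":0,"jaw":1},{"translation":[-0.007,0.003,0.195],"turn":0,"jaw":1}]}}

```text
t: 6.08
tool_pos: [0.6325, 0.0261, 0.0138]
tool_rot: [180.0, 0.0, 90.3]
contact_force: [0.8, -0.1, -0.8]
gripper_width: 0.0607
```

```bash
python3 g.py .632 .029 .0137 90
```

```text
t 6.08 trans [0.0095, -0.0018, 0.0003] turn 0.0014 | at [0.6325 0.0261 0.0138] [180.    0.   90.3] w 0.0607
```

{"api": "arm_command", "payload": {"targets": [{"translation":[0.008,-0.001,0],"turn":0,"jaw":1},{"translation":[0.008,-0.001,0],"turn":0,"jaw":1},{"translation":[0.008,-0.001,0.001],"turn":0,"jaw":1},{"translation":[0.008,-0.001,0.001],"turn":0,"jaw":1},{"translation":[0.008,-0.001,0.001],"turn":0,"jaw":-1},{"translation":[0.008,-0.001,0.001],"turn":0,"jaw":-1},{"translation":[0.008,-0.001,0.001],"turn":0,"jaw":-1},{"translation":[0.008,-0.001,0.001],"turn":0,"jaw":-1},{"translation":[0.008,-0.001,0.001],"turn":0,"jaw":-1},{"translation":[0.008,-0.001,0.001],"turn":0,"jaw":-1}]}}

```text
t: 6.92
tool_pos: [0.6319, 0.0287, 0.0128]
tool_rot: [-180.0, -0.0, 90.3]
contact_force: [-0.9, -0.1, 0.6]
gripper_width: 0.0854
```

{"api": "arm_command", "payload": {"targets": [{"translation":[0,0,-0.03],"turn":0,"jaw":-1},{"translation":[0,0,-0.08],"turn":0,"jaw":-1},{"translation":[0,0,-0.15],"turn":0,"jaw":-1},{"translation":[0,0,-0.23],"turn":0,"jaw":-1},{"translation":[0,-0.03,-0.32],"turn":0,"jaw":-1},{"translation":[0,-0.08,-0.42],"turn":0,"jaw":-1},{"translation":[0,-0.14,-0.52],"turn":0,"jaw":-1},{"translation":[0,-0.2,-0.6],"turn":0,"jaw":-1},{"translation":[0,-0.25,-0.65],"turn":0,"jaw":-1},{"translation":[0,-0.25,-0.65],"turn":0,"jaw":-1}]}}

```text
t: 7.75
tool_pos: [0.5563, 0.0284, 0.2126]
tool_rot: [179.7, -0.0, 90.3]
contact_force: [1.0, -0.2, -0.0]
gripper_width: 0.0853
```

```bash
python3 - <<'E'
from h import *
c=optics.get_calibration("wrist");im=optics.capture("wrist")
cv2.imwrite("pics/w3.png",im[:,:,::-1])
import pickle;pickle.dump(c,open("w3.pkl","wb"))
E
python3 g.py .4485 -.031 .12 -6
```

```text
t 7.8 trans [-0.1964, -0.3639, 0.3007] turn 0.5348 | at [0.557  0.0284 0.2106] [179.8  -0.   90.3] w 0.0854
```

View pics/w3.png

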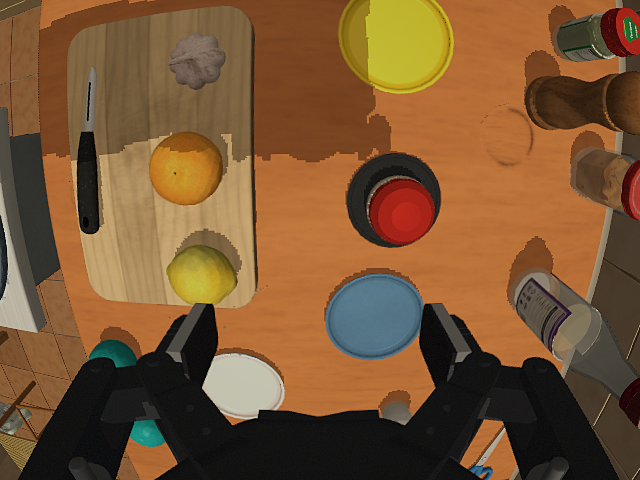

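Timer upright on the mat, cap (402,210), mat centre (394,200). The board is undisturbed and the blue dish is empty (375,316). Measuring.

Run:
```python
from h import *
import pickle
np.set_printoptions(precision=4,suppress=True)
c=pickle.load(open("w3.pkl","rb"));im=cv2.cvtColor(cv2.imread("pics/w3.png"),cv2.COLOR_BGR2RGB)
for k,col,b,z in [("ydish","yellow",(335,0,460,100),.010),("mat","black",(340,147,447,255),.005),("bdish","blue",(318,265,428,365),.010),("timer","red+red2",(360,170,442,250),.044),("lemon","yellow",(160,235,245,310),.05),("mand","orange",(140,122,230,212),.051),("garlic","garlic",(160,25,232,92),.047)]:
    p,D,res,bx,el,q=wfit(c,im,col,b,z);print(k,"circ",p,"D",round(D,4),"res",round(res,4),"ell",np.array(el[0]),np.array(el[1]),round(el[2]))
```

```text
ydish circ [0.6296 0.1888] D 0.1104 res 0.0003 ell [629.6325 188.8399] [110.2745 110.6472] 166
mat circ [0.6323 0.0295] D 0.095 res 0.0006 ell [632.3115  29.4741] [94.6267 95.3346] 176
bdish circ [ 0.6201 -0.1002] D 0.1093 res 0.0018 ell [ 620.0837 -100.2513] [108.7364 109.8283] 17
timer circ [0.631  0.0288] D 0.0597 res 0.001 ell [630.9719  28.7804] [58.4949 61.043 ] 42
lemon circ [ 0.448  -0.0323] D 0.0653 res 0.0029 ell [447.9019 -31.945 ] [60.8047 69.115 ] 105
mand circ [0.4427 0.0687] D 0.0665 res 0.0018 ell [442.6457  68.6792] [63.2939 69.1732] 105
garlic circ [0.4546 0.1616] D 0.0502 res 0.0012 ell [454.6479 161.6755] [49.0507 51.358 ] 61
```

{"api": "arm_command", "payload": {"targets": [{"translation":[-0.02,-0.04,0.02],"turn":0.035,"jaw":-1},{"translation":[-0.04,-0.09,0.04],"turn":0.07,"jaw":-1},{"translation":[-0.07,-0.13,0.07],"turn":0.105,"jaw":-1},{"translation":[-0.09,-0.18,0.1],"turn":0.14,"jaw":-1},{"translation":[-0.12,-0.22,0.13],"turn":0.175,"jaw":-1},{"translation":[-0.14,-0.26,0.15],"turn":0.21,"jaw":-1},{"translation":[-0.16,-0.3,0.17],"turn":0.245,"jaw":-1},{"translation":[-0.18,-0.34,0.19],"turn":0.28,"jaw":-1},{"translation":[-0.198,-0.364,0.2],"turn":0.315,"jaw":-1},{"translation":[-0.198,-0.364,0.2],"turn":0.35,"jaw":-1}]}}

```text
t: 8.63
tool_pos: [0.4464, -0.0323, 0.1467]
tool_rot: [-179.9, 0.1, 26.9]
contact_force: [0.7, -0.1, 0.2]
gripper_width: 0.0859
```

```bash
python3 g.py .448 -.0315 .13 -6
```

```text
t 8.63 trans [0.006, 0.0002, 0.0557] turn 0.1828 | at [ 0.4464 -0.0323  0.1467] [-1.799e+02  1.000e-01  2.690e+01] w 0.0859
```

{"api": "arm_command", "payload": {"targets": [{"translation":[0.003,0,0.01],"turn":0.03,"jaw":-1},{"translation":[0.006,0,0.02],"turn":0.06,"jaw":-1},{"translation":[0.006,0,0.03],"turn":0.09,"jaw":-1},{"translation":[0.006,0,0.04],"turn":0.12,"jaw":-1},{"translation":[0.006,0,0.05],"turn":0.15,"jaw":-1},{"translation":[0.006,0,0.056],"turn":0.175,"jaw":-1},{"translation":[0.006,0,0.056],"turn":0.183,"jaw":-1},{"translation":[0.006,0,0.056],"turn":0.183,"jaw":-1},{"translation":[0.006,0,0.056],"turn":0.183,"jaw":-1},{"translation":[0.006,0,0.056],"turn":0.183,"jaw":-1}]}}

```text
t: 9.47
tool_pos: [0.4489, -0.0387, 0.1311]
tool_rot: [-179.6, 0.0, -5.2]
contact_force: [0.2, 0.4, -1.1]
gripper_width: 0.0854
```

```bash
python3 - <<'E'
from h import *
c=optics.get_calibration("wrist");im=optics.capture("wrist")
cv2.imwrite("pics/w4.png",im[:,:,::-1])
import pickle;pickle.dump(c,open("w4.pkl","wb"))
E
python3 g.py .448 -.0315 .026 -6
```

```text
t 9.52 trans [-0.0054, -0.021, 0.3506] turn 0.0047 | at [ 0.449  -0.0386  0.1311] [-179.6    0.    -5.1] w 0.0858
```

View pics/w4.png

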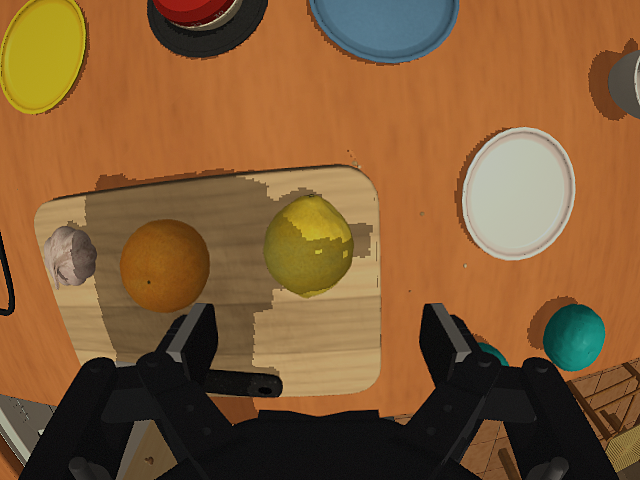

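Lemon at (309,246), long axis vertical in the image, which is world x. The jaws close horizontally, so the grip direction is right. The finger room towards the mandarin looks adequate.

```bash
python3 - <<'E'
from h import *
import pickle
np.set_printoptions(precision=4,suppress=True)
c=pickle.load(open("w4.pkl","rb"));im=cv2.cvtColor(cv2.imread("pics/w4.png"),cv2.COLOR_BGR2RGB)
print(c["xyz"],c["attitude"])
for k,col,b,z in [("wdish","white",(455,120,582,265),.010),("lemon","yellow",(250,185,365,305),.05),("mand","orange",(110,212,220,320),.051)]:
    p,D,res,bx,el,q=wfit(c,im,col,b,z);print(k,"circ",p,"D",round(D,4),"res",round(res,4),"ell",np.array(el[0]),np.array(el[1]),round(el[2]))
E
python3 g.py .448 -.0315 .026 -6
```

```text
[ 0.529  -0.047   0.2733] [161.7543   0.4235 -95.1348]
wdish circ [ 0.4619 -0.2034] D 0.1103 res 0.0003 ell [ 461.8803 -203.4264] [110.1947 110.4721] 151
lemon circ [ 0.448  -0.0314] D 0.0623 res 0.0045 ell [447.6114 -31.4762] [57.0526 68.6493] 79
mand circ [0.442  0.0721] D 0.0717 res 0.0043 ell [441.8609  71.6539] [63.9156 78.9615] 39
t 9.52 trans [-0.0054, -0.021, 0.3506] turn 0.0047 | at [ 0.449  -0.0386  0.1311] [-179.6    0.    -5.1] w 0.0858
```

{"api": "arm_command", "payload": {"targets": [{"translation":[-0.005,-0.02,0.0],"turn":0.01,"jaw":-1},{"translation":[-0.005,-0.022,0.04],"turn":0.015,"jaw":-1},{"translation":[-0.005,-0.022,0.1],"turn":0.015,"jaw":-1},{"translation":[-0.005,-0.022,0.16],"turn":0.015,"jaw":-1},{"translation":[-0.005,-0.022,0.22],"turn":0.015,"jaw":-1},{"translation":[-0.005,-0.022,0.27],"turn":0.015,"jaw":-1},{"translation":[-0.005,-0.022,0.31],"turn":0.015,"jaw":-1},{"translation":[-0.005,-0.022,0.335],"turn":0.015,"jaw":-1},{"translation":[-0.005,-0.022,0.345],"turn":0.015,"jaw":-1},{"translation":[-0.005,-0.022,0.345],"turn":0.015,"jaw":-1}]}}

```text
t: 10.35
tool_pos: [0.4459, -0.0466, 0.0274]
tool_rot: [-178.9, 0.1, -6.7]
contact_force: [-0.2, -0.1, -0.4]
gripper_width: 0.0854
```

```bash
python3 g.py .448 -.0315 .026 -8
```

```text
t 10.35 trans [0.001, -0.0508, 0.0057] turn 0.0072 | at [ 0.4459 -0.0466  0.0274] [-1.789e+02  1.000e-01 -6.700e+00] w 0.0854
```

Run:
```python
from h import *
s=status.observe();print(s["joint_pos"].round(2),s["qd"].round(2),s["joint_efforts"].round(2),s["torque"].round(2))
```

```text
[ -6.76  14.76 -30.2   45.11   1.13 179.95] [ 0.07 -0.71  1.05  1.12 -0.05 -0.12] [-1.300e-01 -6.278e+01  3.937e+01 -8.000e-01  7.000e-02  1.000e-02] [ 0.02 -0.05 -0.01]
```

q6 has hit its ±180° limit (yaw = q1 + 180 − q6), which explains the drift. I'll turn back to a yaw of about 0.

{"api": "arm_command", "payload": {"targets": [{"translation":[0,0,0],"turn":-0.01,"jaw":-1},{"translation":[0,0,0],"turn":-0.02,"jaw":-1},{"translation":[0,0,0],"turn":-0.03,"jaw":-1},{"translation":[0,0,0],"turn":-0.04,"jaw":-1},{"translation":[0,0,0],"turn":-0.045,"jaw":-1},{"translation":[0,0,0],"turn":-0.045,"jaw":-1},{"translation":[0,0,0],"turn":-0.045,"jaw":-1},{"translation":[0,0,0],"turn":-0.045,"jaw":-1},{"translation":[0,0,0],"turn":-0.045,"jaw":-1},{"translation":[0,0,0],"turn":-0.045,"jaw":-1}]}}

```text
t: 11.18
tool_pos: [0.4462, -0.0466, 0.0277]
tool_rot: [-178.9, -0.1, 1.4]
contact_force: [0.9, -0.3, 0.4]
gripper_width: 0.085
```

```bash
python3 g.py .448 -.0315 .026 -1;python3 -c "
from rig import status;print(status.observe()['joint_pos'].round(2))"
```

```text
t 11.18 trans [0.0071, -0.0499, 0.0067] turn 0.0133 | at [ 0.4462 -0.0466  0.0277] [-1.789e+02 -1.000e-01  1.400e+00] w 0.085
[ -6.74  14.73 -30.18  45.11   1.12 171.86]
```

{"api": "arm_command", "payload": {"targets": [{"translation":[0.003,-0.012,0.002],"turn":0,"jaw":-1},{"translation":[0.006,-0.025,0.004],"turn":0,"jaw":-1},{"translation":[0.007,-0.038,0.005],"turn":0,"jaw":-1},{"translation":[0.007,-0.05,0.005],"turn":0.005,"jaw":-1},{"translation":[0.007,-0.05,0.005],"turn":0.01,"jaw":-1},{"translation":[0.007,-0.05,0.005],"turn":0.01,"jaw":-1},{"translation":[0.007,-0.05,0.005],"turn":0.01,"jaw":-1},{"translation":[0.007,-0.05,0.005],"turn":0.01,"jaw":-1},{"translation":[0.007,-0.05,0.005],"turn":0.01,"jaw":-1},{"translation":[0.007,-0.05,0.005],"turn":0.01,"jaw":-1}]}}

```text
t: 12.02
tool_pos: [0.4479, -0.0316, 0.0265]
tool_rot: [-178.9, -0.1, -0.4]
contact_force: [0.1, 0.1, -0.2]
gripper_width: 0.0855
```

```bash
python3 - <<'E'
from h import *
c=optics.get_calibration("wrist");im=optics.capture("wrist")
cv2.imwrite("pics/w5.png",im[:,:,::-1])
E
python3 g.py .448 -.0315 .026 -1
```

```text
t 12.07 trans [0.0002, -0.0003, 0.0016] turn 0.0034 | at [ 0.4479 -0.0316  0.0265] [-1.789e+02 -1.000e-01 -4.000e-01] w 0.0852
```

View pics/w5.png

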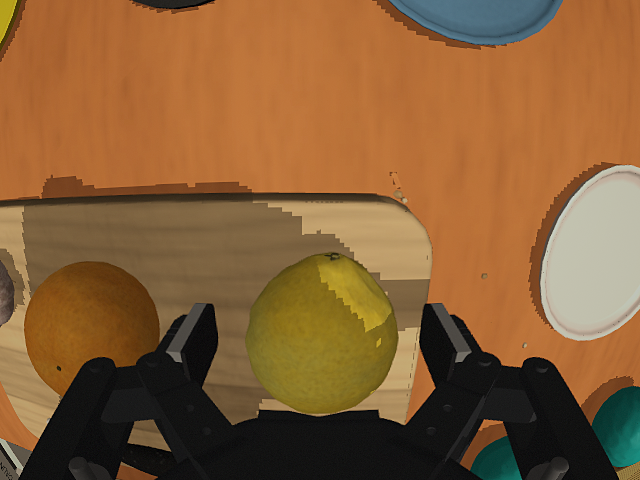

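The lemon is centred between the pads at (322,333) and clear of the mandarin. Close and lift.

{"api": "arm_command", "payload": {"newtons": 25, "targets": [{"translation":[0,0,0],"turn":0,"jaw":0},{"translation":[0,0,0],"turn":0,"jaw":0.5},{"translation":[0,0,0],"turn":0,"jaw":1},{"translation":[0,0,0],"turn":0,"jaw":1},{"translation":[0,0,0],"turn":0,"jaw":1},{"translation":[0,0,0],"turn":0,"jaw":1},{"translation":[0,0,0],"turn":0,"jaw":1},{"translation":[0,0,0],"turn":0,"jaw":1},{"translation":[0,0,0],"turn":0,"jaw":1},{"translation":[0,0,0],"turn":0,"jaw":1}]}}

```text
t: 12.9
tool_pos: [0.448, -0.0314, 0.0268]
tool_rot: [-178.9, -0.1, -0.4]
contact_force: [-1.7, 0.9, 8.0]
gripper_width: 0.0549
```

{"api": "arm_command", "payload": {"targets": [{"translation":[0,0,-0.02],"turn":0,"jaw":1},{"translation":[0,0,-0.05],"turn":0,"jaw":1},{"translation":[0,0,-0.1],"turn":0,"jaw":1},{"translation":[0,0,-0.16],"turn":0,"jaw":1},{"translation":[0,0,-0.22],"turn":0,"jaw":1},{"translation":[0,0,-0.28],"turn":0,"jaw":1},{"translation":[0,0,-0.33],"turn":0,"jaw":1},{"translation":[0,0,-0.37],"turn":0,"jaw":1},{"translation":[0,0,-0.4],"turn":0,"jaw":1},{"translation":[0,0,-0.4],"turn":0,"jaw":1}]}}

```text
t: 13.73
tool_pos: [0.4487, -0.0339, 0.1485]
tool_rot: [-178.9, -0.3, -0.4]
contact_force: [-0.3, 0.6, -0.7]
gripper_width: 0.0546
```

```bash
python3 - <<'E'
from h import *
c=optics.get_calibration("wrist");im=optics.capture("wrist")
cv2.imwrite("pics/w6.png",im[:,:,::-1])
E
python3 g.py .6295 .1888 .14 20
```

```text
t 13.78 trans [0.5991, -0.7458, 0.0405] turn -0.1133 | at [ 0.4482 -0.0339  0.1472] [-178.9   -0.2   -0.4] w 0.055
```

View pics/w6.png

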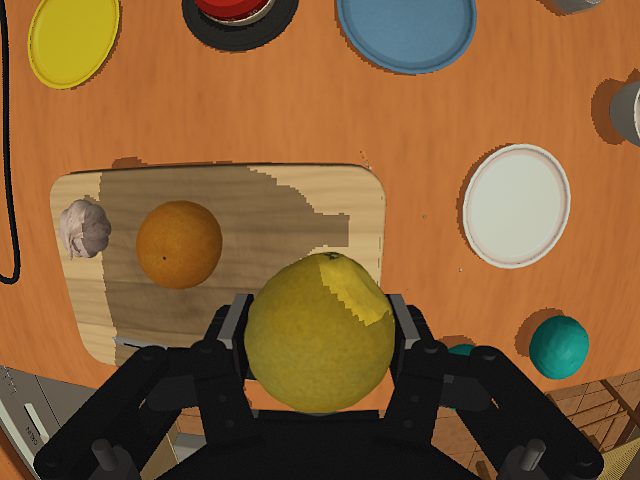

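Lemon held firmly at (320,332). Carry it to the yellow dish.

{"api": "arm_command", "payload": {"targets": [{"translation":[0.05,-0.06,0],"turn":-0.02,"jaw":1},{"translation":[0.11,-0.14,0],"turn":-0.04,"jaw":1},{"translation":[0.18,-0.23,0],"turn":-0.065,"jaw":1},{"translation":[0.26,-0.32,0],"turn":-0.09,"jaw":1},{"translation":[0.34,-0.42,0],"turn":-0.12,"jaw":1},{"translation":[0.42,-0.52,0.01],"turn":-0.15,"jaw":1},{"translation":[0.49,-0.61,0.02],"turn":-0.18,"jaw":1},{"translation":[0.55,-0.68,0.03],"turn":-0.2,"jaw":1},{"translation":[0.59,-0.73,0.04],"turn":-0.22,"jaw":1},{"translation":[0.6,-0.746,0.04],"turn":-0.22,"jaw":1}]}}

```text
t: 14.62
tool_pos: [0.6298, 0.1911, 0.1366]
tool_rot: [-179.1, -0.7, 39.5]
contact_force: [0.8, -1.0, -1.1]
gripper_width: 0.055
```

{"api": "arm_command", "payload": {"targets": [{"translation":[0,0,0.01],"turn":0,"jaw":1},{"translation":[0,0,0.03],"turn":0,"jaw":1},{"translation":[0,0,0.07],"turn":0,"jaw":1},{"translation":[0,0,0.12],"turn":0,"jaw":1},{"translation":[0,0,0.17],"turn":0,"jaw":1},{"translation":[0,0,0.22],"turn":0,"jaw":1},{"translation":[0,0,0.27],"turn":0,"jaw":1},{"translation":[0,0,0.3],"turn":0,"jaw":1},{"translation":[0,0,0.3],"turn":0,"jaw":1},{"translation":[0,0,0.3],"turn":0,"jaw":1}]}}

```text
t: 15.45
tool_pos: [0.6289, 0.19, 0.0492]
tool_rot: [-179.2, -0.7, 39.1]
contact_force: [-0.6, -0.1, -0.8]
gripper_width: 0.0547
```

```bash
python3 g.py .6295 .1888 .0095 39;python3 -c "
from rig import status;print(status.observe()['joint_pos'].round(2))"
```

```text
t 15.45 trans [-0.0028, 0.0063, 0.1321] turn 0.0008 | at [0.6289 0.19   0.0492] [-179.2   -0.7   39.1] w 0.0547
[ 16.31  35.11   5.49  60.     1.04 157.16]
```

{"api": "arm_command", "payload": {"targets": [{"translation":[-0.003,0.005,0.02],"turn":0,"jaw":1},{"translation":[-0.003,0.005,0.05],"turn":0,"jaw":1},{"translation":[-0.003,0.005,0.08],"turn":0,"jaw":1},{"translation":[-0.003,0.005,0.105],"turn":0,"jaw":1},{"translation":[-0.003,0.005,0.12],"turn":0,"jaw":1},{"translation":[-0.003,0.005,0.128],"turn":0,"jaw":1},{"translation":[-0.003,0.005,0.132],"turn":0,"jaw":1},{"translation":[-0.003,0.005,0.133],"turn":0,"jaw":1},{"translation":[-0.003,0.005,0.133],"turn":0,"jaw":1},{"translation":[-0.003,0.005,0.133],"turn":0,"jaw":1}]}}

```text
t: 16.28
tool_pos: [0.6299, 0.1898, 0.0095]
tool_rot: [-179.2, -0.8, 39.2]
contact_force: [0.3, -0.1, -0.5]
gripper_width: 0.0546
```

```bash
python3 g.py .6295 .1888 .009 39
```

```text
t 16.28 trans [-0.0034, 0.0018, 0.0017] turn 0.0012 | at [0.6299 0.1898 0.0095] [-179.2   -0.8   39.2] w 0.0546
```

{"api": "arm_command", "payload": {"targets": [{"translation":[-0.002,0.001,0.003],"turn":0,"jaw":1},{"translation":[-0.002,0.001,0.003],"turn":0,"jaw":1},{"translation":[-0.002,0.001,0.003],"turn":0,"jaw":0.2},{"translation":[-0.002,0.001,0.003],"turn":0,"jaw":-0.2},{"translation":[-0.002,0.001,0.003],"turn":0,"jaw":-0.6},{"translation":[-0.002,0.001,0.003],"turn":0,"jaw":-1},{"translation":[-0.002,0.001,0.003],"turn":0,"jaw":-1},{"translation":[-0.002,0.001,0.003],"turn":0,"jaw":-1},{"translation":[-0.002,0.001,0.003],"turn":0,"jaw":-1},{"translation":[-0.002,0.001,0.003],"turn":0,"jaw":-1}]}}

```text
t: 17.12
tool_pos: [0.6294, 0.1891, 0.0082]
tool_rot: [-179.2, -0.8, 39.2]
contact_force: [0.1, -0.0, 0.0]
gripper_width: 0.0855
```

{"api": "arm_command", "payload": {"targets": [{"translation":[0,0,-0.03],"turn":0,"jaw":-1},{"translation":[0,0,-0.08],"turn":0,"jaw":-1},{"translation":[0,0,-0.15],"turn":0,"jaw":-1},{"translation":[0,0,-0.23],"turn":0,"jaw":-1},{"translation":[0,0,-0.33],"turn":-0.02,"jaw":-1},{"translation":[0,0,-0.43],"turn":-0.05,"jaw":-1},{"translation":[0,0,-0.52],"turn":-0.08,"jaw":-1},{"translation":[0,0,-0.6],"turn":-0.11,"jaw":-1},{"translation":[0,0,-0.65],"turn":-0.14,"jaw":-1},{"translation":[0,0,-0.65],"turn":-0.17,"jaw":-1}]}}

```text
t: 17.95
tool_pos: [0.6303, 0.1856, 0.208]
tool_rot: [-180.0, -1.3, 70.1]
contact_force: [1.1, 0.5, 0.2]
gripper_width: 0.0853
```

```bash
python3 g.py .52 .05 .21 90
```

```text
t 17.95 trans [-0.55, -0.1918, -0.0189] turn -0.1107 | at [0.6303 0.1856 0.208 ] [-180.    -1.3   70.1] w 0.0853
```

{"api": "arm_command", "payload": {"targets": [{"translation":[-0.07,-0.02,0],"turn":-0.015,"jaw":-1},{"translation":[-0.15,-0.05,0],"turn":-0.03,"jaw":-1},{"translation":[-0.23,-0.08,0],"turn":-0.045,"jaw":-1},{"translation":[-0.31,-0.11,-0.01],"turn":-0.06,"jaw":-1},{"translation":[-0.39,-0.14,-0.01],"turn":-0.075,"jaw":-1},{"translation":[-0.46,-0.16,-0.02],"turn":-0.09,"jaw":-1},{"translation":[-0.52,-0.18,-0.02],"turn":-0.1,"jaw":-1},{"translation":[-0.55,-0.192,-0.02],"turn":-0.11,"jaw":-1},{"translation":[-0.55,-0.192,-0.02],"turn":-0.11,"jaw":-1},{"translation":[-0.55,-0.192,-0.02],"turn":-0.11,"jaw":-1}]}}

```text
t: 18.78
tool_pos: [0.5182, 0.0502, 0.2072]
tool_rot: [179.8, -1.1, 89.5]
contact_force: [-1.1, -0.4, 0.7]
gripper_width: 0.0854
```

```bash
python3 - <<'E'
from h import *
c=optics.get_calibration("wrist");im=optics.capture("wrist")
cv2.imwrite("pics/w7.png",im[:,:,::-1])
import pickle;pickle.dump(c,open("w7.pkl","wb"))
E
python3 g.py .443 .0695 .13 90
```

```text
t 18.83 trans [0.0562, -0.2526, 0.257] turn -0.0025 | at [0.5184 0.0505 0.2069] [179.9  -1.1  89.5] w 0.0855
```

View pics/w7.png

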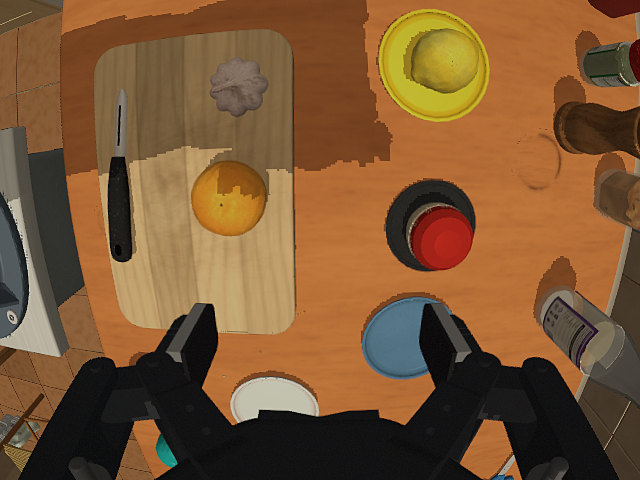

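Lemon in the yellow dish at about (446,61), dish centre (434,65). Mandarin (229,198), garlic (239,87), timer cap (440,238).

Run:
```python
from h import *
import pickle
np.set_printoptions(precision=4,suppress=True)
c=pickle.load(open("w7.pkl","rb"));im=cv2.cvtColor(cv2.imread("pics/w7.png"),cv2.COLOR_BGR2RGB)
for k,col,b,z in [("ydish","yellow",(370,0,500,130),.01),("timer","red+red2",(395,195,480,275),.044),("mand","orange",(180,150,280,245),.051),("garlic","garlic",(200,50,275,120),.047)]:
    p,D,res,bx,el,q=wfit(c,im,col,b,z);print(k,"circ",p,"D",round(D,4),"res",round(res,4),"ell",np.array(el[0]),np.array(el[1]),round(el[2]))
print("lemon",wplane(c,(446,61),.032), wplane(c,[(411,62),(480,62),(446,28),(446,95)],.032))
```

```text
ydish circ [0.6295 0.1888] D 0.1106 res 0.0003 ell [629.4646 188.8403] [110.4876 110.7741] 110
timer circ [0.6302 0.0294] D 0.0601 res 0.0012 ell [630.0993  29.3745] [58.3556 62.1508] 46
mand circ [0.4429 0.0684] D 0.0653 res 0.0013 ell [442.9388  68.4517] [63.4284 67.0601] 128
garlic circ [0.4539 0.1617] D 0.0497 res 0.0008 ell [453.9387 161.7796] [48.9639 50.251 ] 23
lemon [[0.6316 0.1882]] [[0.5994 0.1845]
 [0.6649 0.191 ]
 [0.6323 0.2192]
 [0.6315 0.1572]]
```

{"api": "arm_command", "payload": {"targets": [{"translation":[0.01,-0.04,0.02],"turn":0,"jaw":-1},{"translation":[0.02,-0.09,0.05],"turn":0,"jaw":-1},{"translation":[0.03,-0.15,0.09],"turn":0,"jaw":-1},{"translation":[0.04,-0.2,0.13],"turn":0,"jaw":-1},{"translation":[0.05,-0.24,0.17],"turn":0,"jaw":-1},{"translation":[0.055,-0.252,0.21],"turn":0,"jaw":-1},{"translation":[0.055,-0.252,0.24],"turn":0,"jaw":-1},{"translation":[0.055,-0.252,0.257],"turn":0,"jaw":-1},{"translation":[0.055,-0.252,0.257],"turn":0,"jaw":-1},{"translation":[0.055,-0.252,0.257],"turn":0,"jaw":-1}]}}

```text
t: 19.67
tool_pos: [0.4433, 0.0689, 0.1297]
tool_rot: [179.9, -1.1, 89.6]
contact_force: [0.1, 0.6, 0.8]
gripper_width: 0.0853
```

```bash
python3 g.py .443 .069 .026 90
```

```text
t 19.67 trans [-0.0064, -0.0017, 0.3455] turn -0.0022 | at [0.4433 0.0689 0.1297] [179.9  -1.1  89.6] w 0.0853
```

{"api": "arm_command", "payload": {"targets": [{"translation":[-0.001,0,0.03],"turn":0,"jaw":-1},{"translation":[-0.002,-0.001,0.08],"turn":0,"jaw":-1},{"translation":[-0.003,-0.001,0.14],"turn":0,"jaw":-1},{"translation":[-0.004,-0.001,0.2],"turn":0,"jaw":-1},{"translation":[-0.005,-0.001,0.26],"turn":0,"jaw":-1},{"translation":[-0.006,-0.001,0.3],"turn":0,"jaw":-1},{"translation":[-0.006,-0.001,0.33],"turn":0,"jaw":-1},{"translation":[-0.006,-0.001,0.345],"turn":0,"jaw":-1},{"translation":[-0.006,-0.001,0.345],"turn":0,"jaw":-1},{"translation":[-0.006,-0.001,0.345],"turn":0,"jaw":-1}]}}

```text
t: 20.5
tool_pos: [0.443, 0.0691, 0.0263]
tool_rot: [179.9, -1.1, 89.6]
contact_force: [-0.0, 0.3, -0.5]
gripper_width: 0.0854
```

{"api": "arm_command", "payload": {"newtons": 25, "targets": [{"translation":[0,0,0],"turn":0,"jaw":-0.4},{"translation":[0,0,0],"turn":0,"jaw":0.2},{"translation":[0,0,0],"turn":0,"jaw":1},{"translation":[0,0,0],"turn":0,"jaw":1},{"translation":[0,0,0],"turn":0,"jaw":1},{"translation":[0,0,0],"turn":0,"jaw":1},{"translation":[0,0,0],"turn":0,"jaw":1},{"translation":[0,0,0],"turn":0,"jaw":1},{"translation":[0,0,0],"turn":0,"jaw":1},{"translation":[0,0,0],"turn":0,"jaw":1}]}}

```text
t: 21.33
tool_pos: [0.4431, 0.0691, 0.0269]
tool_rot: [179.8, -1.1, 89.6]
contact_force: [-2.5, -0.6, 10.5]
gripper_width: 0.0599
```

{"api": "arm_command", "payload": {"targets": [{"translation":[0,0,-0.02],"turn":0,"jaw":1},{"translation":[0,0,-0.05],"turn":0,"jaw":1},{"translation":[0,0,-0.1],"turn":0,"jaw":1},{"translation":[0,0,-0.16],"turn":0,"jaw":1},{"translation":[0,0,-0.22],"turn":0,"jaw":1},{"translation":[0,0,-0.28],"turn":0,"jaw":1},{"translation":[0,0,-0.33],"turn":0,"jaw":1},{"translation":[0,0,-0.37],"turn":0,"jaw":1},{"translation":[0,0,-0.4],"turn":0,"jaw":1},{"translation":[0,0,-0.4],"turn":0,"jaw":1}]}}

```text
t: 22.17
tool_pos: [0.4434, 0.0668, 0.1481]
tool_rot: [179.7, -1.1, 89.6]
contact_force: [0.7, 0.4, -0.5]
gripper_width: 0.0598
```

```bash
python3 g.py .6203 -.1005 .14 90
```

```text
t 22.17 trans [-0.5541, 0.5934, 0.0188] turn -0.0021 | at [0.4434 0.0668 0.1481] [179.7  -1.1  89.6] w 0.0598
```

{"api": "arm_command", "payload": {"targets": [{"translation":[-0.04,0.04,0],"turn":0,"jaw":1},{"translation":[-0.1,0.11,0],"turn":0,"jaw":1},{"translation":[-0.17,0.18,0],"turn":0,"jaw":1},{"translation":[-0.25,0.27,0],"turn":0,"jaw":1},{"translation":[-0.33,0.36,0],"turn":0,"jaw":1},{"translation":[-0.41,0.44,0.01],"turn":0,"jaw":1},{"translation":[-0.48,0.52,0.01],"turn":0,"jaw":1},{"translation":[-0.53,0.57,0.02],"turn":0,"jaw":1},{"translation":[-0.554,0.593,0.02],"turn":0,"jaw":1},{"translation":[-0.554,0.593,0.02],"turn":0,"jaw":1}]}}

```text
t: 23.0
tool_pos: [0.6198, -0.1022, 0.1354]
tool_rot: [180.0, -1.1, 89.5]
contact_force: [-0.4, -0.8, -2.0]
gripper_width: 0.0597
```

{"api": "arm_command", "payload": {"targets": [{"translation":[0,0,0.01],"turn":0,"jaw":1},{"translation":[0,0,0.03],"turn":0,"jaw":1},{"translation":[0,0,0.07],"turn":0,"jaw":1},{"translation":[0,0,0.12],"turn":0,"jaw":1},{"translation":[0,0,0.17],"turn":0,"jaw":1},{"translation":[0,0,0.22],"turn":0,"jaw":1},{"translation":[0,0,0.27],"turn":0,"jaw":1},{"translation":[0,0,0.3],"turn":0,"jaw":1},{"translation":[0,0,0.3],"turn":0,"jaw":1},{"translation":[0,0,0.3],"turn":0,"jaw":1}]}}

```text
t: 23.83
tool_pos: [0.6189, -0.0983, 0.0471]
tool_rot: [179.9, -1.1, 89.6]
contact_force: [-0.4, -0.8, -0.2]
gripper_width: 0.0595
```

```bash
python3 g.py .6203 -.1005 .009 90
```

```text
t 23.83 trans [-0.0097, 0.0045, 0.127] turn -0.002 | at [ 0.6189 -0.0983  0.0471] [179.9  -1.1  89.6] w 0.0595
```

{"api": "arm_command", "payload": {"targets": [{"translation":[-0.007,0.004,0.02],"turn":0,"jaw":1},{"translation":[-0.007,0.004,0.05],"turn":0,"jaw":1},{"translation":[-0.007,0.004,0.08],"turn":0,"jaw":1},{"translation":[-0.007,0.004,0.105],"turn":0,"jaw":1},{"translation":[-0.007,0.004,0.117],"turn":0,"jaw":1},{"translation":[-0.007,0.004,0.123],"turn":0,"jaw":1},{"translation":[-0.007,0.004,0.127],"turn":0,"jaw":1},{"translation":[-0.007,0.004,0.127],"turn":0,"jaw":1},{"translation":[-0.007,0.004,0.127],"turn":0,"jaw":1},{"translation":[-0.007,0.004,0.127],"turn":0,"jaw":1}]}}

```text
t: 24.67
tool_pos: [0.6208, -0.1002, 0.0091]
tool_rot: [179.9, -1.1, 89.6]
contact_force: [-0.1, -0.3, 0.7]
gripper_width: 0.0599
```

```bash
python3 g.py .6203 -.1005 .009 90
```

```text
t 24.67 trans [-0.001, -0.0018, 0.0004] turn -0.0021 | at [ 0.6208 -0.1002  0.0091] [179.9  -1.1  89.6] w 0.0599
```

Open, then rise and move toward a look over the board.

{"api": "arm_command", "payload": {"targets": [{"translation":[0,-0.001,0.001],"turn":0,"jaw":1},{"translation":[0,-0.001,0.001],"turn":0,"jaw":0.2},{"translation":[0,-0.001,0.001],"turn":0,"jaw":-0.2},{"translation":[0,-0.001,0.001],"turn":0,"jaw":-0.6},{"translation":[0,-0.001,0.001],"turn":0,"jaw":-1},{"translation":[0,-0.001,0.001],"turn":0,"jaw":-1},{"translation":[0,-0.001,0.001],"turn":0,"jaw":-1},{"translation":[0,-0.001,0.001],"turn":0,"jaw":-1},{"translation":[0,-0.001,0.001],"turn":0,"jaw":-1},{"translation":[0,-0.001,0.001],"turn":0,"jaw":-1}]}}

```text
t: 25.5
tool_pos: [0.6203, -0.1002, 0.0086]
tool_rot: [179.9, -1.1, 89.6]
contact_force: [-0.0, -0.1, -0.9]
gripper_width: 0.0854
```

{"api": "arm_command", "payload": {"targets": [{"translation":[0,0,-0.03],"turn":0,"jaw":-1},{"translation":[0,0,-0.08],"turn":0,"jaw":-1},{"translation":[0,0,-0.15],"turn":0,"jaw":-1},{"translation":[0,0,-0.23],"turn":0,"jaw":-1},{"translation":[0,0,-0.32],"turn":0,"jaw":-1},{"translation":[0.06,-0.04,-0.42],"turn":0,"jaw":-1},{"translation":[0.14,-0.1,-0.52],"turn":0,"jaw":-1},{"translation":[0.22,-0.17,-0.6],"turn":0,"jaw":-1},{"translation":[0.3,-0.23,-0.65],"turn":0,"jaw":-1},{"translation":[0.3,-0.23,-0.65],"turn":0,"jaw":-1}]}}

```text
t: 26.33
tool_pos: [0.5505, -0.0105, 0.2101]
tool_rot: [179.6, -1.2, 89.8]
contact_force: [0.5, 0.5, 0.5]
gripper_width: 0.0854
```

```bash
python3 - <<'E'
from h import *
c=optics.get_calibration("wrist");im=optics.capture("wrist")
cv2.imwrite("pics/w8.png",im[:,:,::-1])
import pickle;pickle.dump(c,open("w8.pkl","wb"))
np.set_printoptions(precision=4,suppress=True)
for k,col,b,z in [("mand","orange",(300,200,470,420),.033)]:
    p,D,res,bx,el,q=wfit(c,im,col,b,z);print(k,"circ",p,"D",round(D,4),"res",round(res,4))
E
python3 g.py .454 .1617 .13 90
```

```text
mand circ [ 0.5914 -0.1292] D 0.2626 res 0.0032
t 26.38 trans [0.572, -0.3287, 0.2704] turn -0.0014 | at [ 0.5514 -0.0119  0.2083] [179.7  -1.1  89.8] w 0.085
```

View pics/w8.png

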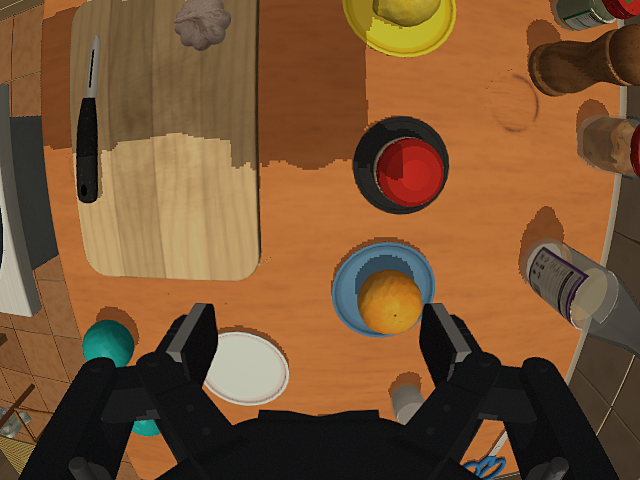

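Mandarin in the blue dish at (390,302), timer unchanged, lemon in the yellow dish. Next is the garlic.

{"api": "arm_command", "payload": {"targets": [{"translation":[0.06,-0.03,0.01],"turn":0,"jaw":-1},{"translation":[0.14,-0.08,0.03],"turn":0,"jaw":-1},{"translation":[0.22,-0.13,0.05],"turn":0,"jaw":-1},{"translation":[0.31,-0.18,0.08],"turn":0,"jaw":-1},{"translation":[0.4,-0.23,0.11],"turn":0,"jaw":-1},{"translation":[0.48,-0.28,0.15],"turn":0,"jaw":-1},{"translation":[0.54,-0.31,0.2],"turn":0,"jaw":-1},{"translation":[0.572,-0.329,0.24],"turn":0,"jaw":-1},{"translation":[0.572,-0.329,0.27],"turn":0,"jaw":-1},{"translation":[0.572,-0.329,0.27],"turn":0,"jaw":-1}]}}

```text
t: 27.22
tool_pos: [0.4534, 0.1599, 0.1258]
tool_rot: [-180.0, -1.1, 89.7]
contact_force: [-0.1, -0.2, -0.6]
gripper_width: 0.0856
```

```bash
python3 - <<'E'
from h import *
import pickle
np.set_printoptions(precision=4,suppress=True)
c=pickle.load(open("w8.pkl","rb"));im=cv2.cvtColor(cv2.imread("pics/w8.png"),cv2.COLOR_BGR2RGB)
p,D,res,bx,el,q=wfit(c,im,"orange",(352,262,430,338),.033);print("mand",p,D,res, "manual",wplane(c,(390,302),.033))
c=optics.get_calibration("wrist");im=optics.capture("wrist");cv2.imwrite("pics/w9.png",im[:,:,::-1])
h=cv2.cvtColor(im,cv2.COLOR_RGB2HSV)
p,D,res,bx,el,q=wfit(c,im,"garlic",(270,180,380,310),.047);print("garlic",p,D,res,q)
E
python3 g.py .454 .1617 .025 90
```

```text
mand [ 0.6246 -0.1032] 0.07112023313991961 0.012595737006901503 manual [[ 0.622  -0.1002]]
garlic [0.4539 0.1655] 0.05480888381151271 0.007378665775547237 [0.4512 0.1659]
t 27.27 trans [0.0007, -0.0004, 0.3394] turn -0.0022 | at [0.4541 0.1596 0.1268] [180.   -1.1  89.6] w 0.0857
```

{"api": "arm_command", "payload": {"targets": [{"translation":[0.003,0,0.03],"turn":0,"jaw":-1},{"translation":[0.003,-0.001,0.08],"turn":0,"jaw":-1},{"translation":[0.003,-0.001,0.14],"turn":0,"jaw":-1},{"translation":[0.003,-0.001,0.2],"turn":0,"jaw":-1},{"translation":[0.003,-0.001,0.26],"turn":0,"jaw":-1},{"translation":[0.003,-0.001,0.3],"turn":0,"jaw":-1},{"translation":[0.003,-0.001,0.325],"turn":0,"jaw":-1},{"translation":[0.003,-0.001,0.339],"turn":0,"jaw":-1},{"translation":[0.003,-0.001,0.339],"turn":0,"jaw":-1},{"translation":[0.003,-0.001,0.339],"turn":0,"jaw":-1}]}}

```text
t: 28.1
tool_pos: [0.4546, 0.1631, 0.0262]
tool_rot: [179.9, -1.1, 89.6]
contact_force: [0.4, -0.7, -0.1]
gripper_width: 0.0855
```

```bash
python3 - <<'E'
from h import *
im=optics.capture("wrist");cv2.imwrite("pics/w10.png",im[:,:,::-1])
E
python3 g.py .454 .1617 .025 90
```

```text
t 28.15 trans [-0.0051, -0.0023, 0.0047] turn -0.0022 | at [0.4547 0.1632 0.0264] [179.8  -1.1  89.6] w 0.0855
```

View pics/w10.png

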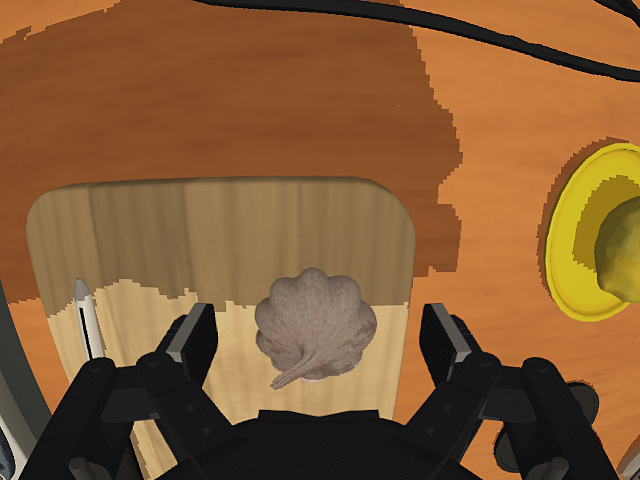

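Garlic is well centred between the pads (317,325). Grip and lift.

{"api": "arm_command", "payload": {"newtons": 20, "targets": [{"translation":[-0.004,-0.002,0.006],"turn":0,"jaw":-0.4},{"translation":[-0.004,-0.002,0.006],"turn":0,"jaw":0.1},{"translation":[-0.004,-0.002,0.006],"turn":0,"jaw":0.6},{"translation":[-0.004,-0.002,0.006],"turn":0,"jaw":1},{"translation":[-0.004,-0.002,0.006],"turn":0,"jaw":1},{"translation":[-0.004,-0.002,0.006],"turn":0,"jaw":1},{"translation":[-0.004,-0.002,0.006],"turn":0,"jaw":1},{"translation":[-0.004,-0.002,0.006],"turn":0,"jaw":1},{"translation":[-0.004,-0.002,0.006],"turn":0,"jaw":1},{"translation":[-0.004,-0.002,0.006],"turn":0,"jaw":1}]}}

```text
t: 28.98
tool_pos: [0.4535, 0.162, 0.0244]
tool_rot: [179.9, -1.1, 89.6]
contact_force: [-2.6, -2.2, 8.2]
gripper_width: 0.0479
```

{"api": "arm_command", "payload": {"targets": [{"translation":[0,0,-0.02],"turn":0,"jaw":1},{"translation":[0,0,-0.05],"turn":0,"jaw":1},{"translation":[0,0,-0.1],"turn":0,"jaw":1},{"translation":[0,0,-0.16],"turn":0,"jaw":1},{"translation":[0,0,-0.22],"turn":0,"jaw":1},{"translation":[0,0,-0.28],"turn":0,"jaw":1},{"translation":[0,0,-0.33],"turn":0,"jaw":1},{"translation":[0,0,-0.37],"turn":0,"jaw":1},{"translation":[0,0,-0.4],"turn":0,"jaw":1},{"translation":[0,0,-0.4],"turn":0,"jaw":1}]}}

```text
t: 29.82
tool_pos: [0.4542, 0.16, 0.1461]
tool_rot: [179.7, -1.2, 89.6]
contact_force: [0.9, 0.0, -0.9]
gripper_width: 0.0472
```

```bash
python3 g.py .462 -.1 .14 90
```

```text
t 29.82 trans [-0.8666, 0.0318, 0.0027] turn -0.0021 | at [0.4542 0.16   0.1461] [179.7  -1.2  89.6] w 0.0472
```

{"api": "arm_command", "payload": {"targets": [{"translation":[-0.05,0,0],"turn":0,"jaw":1},{"translation":[-0.13,0.005,0],"turn":0,"jaw":1},{"translation":[-0.23,0.01,0],"turn":0,"jaw":1},{"translation":[-0.34,0.015,0],"turn":0,"jaw":1},{"translation":[-0.45,0.02,0],"turn":0,"jaw":1},{"translation":[-0.56,0.025,0],"turn":0,"jaw":1},{"translation":[-0.67,0.03,0],"turn":0,"jaw":1},{"translation":[-0.77,0.03,0],"turn":0,"jaw":1},{"translation":[-0.84,0.032,0],"turn":0,"jaw":1},{"translation":[-0.867,0.032,0],"turn":0,"jaw":1}]}}

```text
t: 30.65
tool_pos: [0.4606, -0.1029, 0.1383]
tool_rot: [179.9, -1.1, 89.5]
contact_force: [0.4, 0.7, -0.8]
gripper_width: 0.0475
```

```bash
python3 g.py .462 -.203 .06 90
```

```text
t 30.65 trans [-0.3387, 0.0074, 0.2545] turn -0.0029 | at [ 0.4606 -0.1029  0.1383] [179.9  -1.1  89.5] w 0.0475
```

{"api": "arm_command", "payload": {"targets": [{"translation":[-0.04,0,0],"turn":0,"jaw":1},{"translation":[-0.1,0.002,0],"turn":0,"jaw":1},{"translation":[-0.17,0.004,0.01],"turn":0,"jaw":1},{"translation":[-0.24,0.005,0.03],"turn":0,"jaw":1},{"translation":[-0.3,0.006,0.07],"turn":0,"jaw":1},{"translation":[-0.335,0.007,0.12],"turn":0,"jaw":1},{"translation":[-0.339,0.007,0.17],"turn":0,"jaw":1},{"translation":[-0.339,0.007,0.22],"turn":0,"jaw":1},{"translation":[-0.339,0.007,0.254],"turn":0,"jaw":1},{"translation":[-0.339,0.007,0.254],"turn":0,"jaw":1}]}}

```text
t: 31.48
tool_pos: [0.4615, -0.1996, 0.0587]
tool_rot: [-179.9, -1.2, 89.7]
contact_force: [-0.8, 0.2, -0.8]
gripper_width: 0.0473
```

```bash
python3 g.py .462 -.2032 .0068 90
```

```text
t 31.48 trans [-0.0156, 0.0019, 0.1728] turn -0.0019 | at [ 0.4615 -0.1996  0.0587] [-179.9   -1.2   89.7] w 0.0473
```

{"api": "arm_command", "payload": {"targets": [{"translation":[-0.008,0.002,0.02],"turn":0,"jaw":1},{"translation":[-0.008,0.002,0.05],"turn":0,"jaw":1},{"translation":[-0.008,0.002,0.09],"turn":0,"jaw":1},{"translation":[-0.008,0.002,0.12],"turn":0,"jaw":1},{"translation":[-0.008,0.002,0.145],"turn":0,"jaw":1},{"translation":[-0.008,0.002,0.16],"turn":0,"jaw":1},{"translation":[-0.008,0.002,0.168],"turn":0,"jaw":1},{"translation":[-0.008,0.002,0.17],"turn":0,"jaw":1},{"translation":[-0.008,0.002,0.17],"turn":0,"jaw":1},{"translation":[-0.008,0.002,0.17],"turn":0,"jaw":1}]}}

```text
t: 32.32
tool_pos: [0.4636, -0.2022, 0.01]
tool_rot: [179.9, -1.1, 89.6]
contact_force: [-0.9, 0.0, -0.1]
gripper_width: 0.0474
```

```bash
python3 g.py .462 -.2032 .0068 90
```

```text
t 32.32 trans [-0.0035, -0.0054, 0.0107] turn -0.0022 | at [ 0.4636 -0.2022  0.01  ] [179.9  -1.1  89.6] w 0.0474
```

{"api": "arm_command", "payload": {"targets": [{"translation":[-0.003,-0.004,0.004],"turn":0,"jaw":1},{"translation":[-0.003,-0.005,0.008],"turn":0,"jaw":1},{"translation":[-0.003,-0.005,0.011],"turn":0,"jaw":1},{"translation":[-0.003,-0.005,0.011],"turn":0,"jaw":1},{"translation":[-0.003,-0.005,0.011],"turn":0,"jaw":0.4},{"translation":[-0.003,-0.005,0.011],"turn":0,"jaw":0},{"translation":[-0.003,-0.005,0.011],"turn":0,"jaw":-0.5},{"translation":[-0.003,-0.005,0.011],"turn":0,"jaw":-1},{"translation":[-0.003,-0.005,0.011],"turn":0,"jaw":-1},{"translation":[-0.003,-0.005,0.011],"turn":0,"jaw":-1}]}}

```text
t: 33.15
tool_pos: [0.4619, -0.2029, 0.0063]
tool_rot: [179.9, -1.1, 89.6]
contact_force: [0.9, 0.2, 0.7]
gripper_width: 0.0852
```

{"api": "arm_command", "payload": {"targets": [{"translation":[0,0,-0.03],"turn":0,"jaw":-1},{"translation":[0,0,-0.08],"turn":0,"jaw":-1},{"translation":[0,0,-0.15],"turn":0,"jaw":-1},{"translation":[0,0,-0.23],"turn":0,"jaw":-1},{"translation":[0,0,-0.32],"turn":0,"jaw":-1},{"translation":[0,0,-0.42],"turn":0,"jaw":-1},{"translation":[-0.02,0,-0.52],"turn":0,"jaw":-1},{"translation":[-0.05,0,-0.6],"turn":0,"jaw":-1},{"translation":[-0.07,0,-0.65],"turn":0,"jaw":-1},{"translation":[-0.07,0,-0.65],"turn":0,"jaw":-1}]}}

```text
t: 33.98
tool_pos: [0.4625, -0.2292, 0.2048]
tool_rot: [179.6, -1.0, 89.6]
contact_force: [1.4, 0.3, 0.1]
gripper_width: 0.0853
```

Run:
```python
from h import *
import pickle
np.set_printoptions(precision=4,suppress=True)
c=optics.get_calibration("wrist");im=optics.capture("wrist");cv2.imwrite("pics/w11.png",im[:,:,::-1])
pickle.dump(c,open("w11.pkl","wb"))
```

```text
(no output)
```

View pics/w11.png

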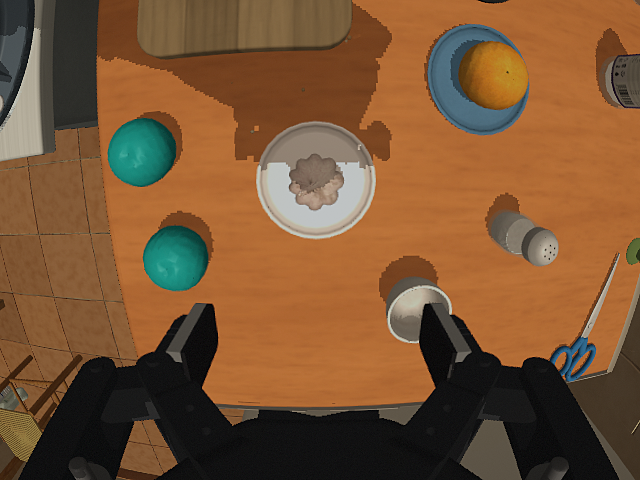

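Garlic is in the white dish (316,182), dish centre (316,180). The mandarin is in the blue dish (493,75). The mug, salt and turquoise balls look undisturbed.

Run:
```python
from h import *
import pickle
np.set_printoptions(precision=4,suppress=True)
c=pickle.load(open("w11.pkl","rb"));im=cv2.cvtColor(cv2.imread("pics/w11.png"),cv2.COLOR_BGR2RGB)
print("garlic",wplane(c,(316,182),.029),"mand",wplane(c,(493,75),.033),"wdish",wplane(c,(316,180),.01),"bdish",wfit(c,im,"blue",(420,18,535,140),.01)[:3])
t=optics.capture("top");cv2.imwrite("pics/top1.png",t[:,:,::-1])
s=optics.capture("scene");cv2.imwrite("pics/fin.png",np.hstack([t[130:310,170:470],s[150:330,180:480]])[:,:,::-1])
```

```text
garlic [[ 0.4621 -0.2018]] mand [[ 0.6214 -0.0999]] wdish [[ 0.4621 -0.203 ]] bdish (array([ 0.6197, -0.1011]), np.float64(0.10973404269841572), np.float64(0.0007465675084221274))
```

View pics/fin.png

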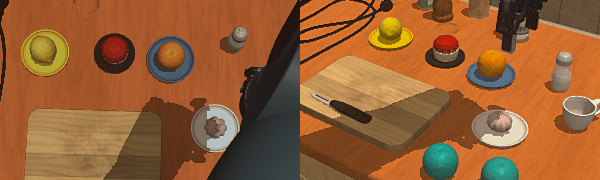

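Everything is in place and the gripper is clear, so I'm handing in.

```bash
python3 -c "
from rig import manip;print(manip.hand_in())"
```

```text
the job is handed in; nothing more can be done
None
```

The job is done and handed in at about 34 s of the 109 s allowed. The timer went on the mat first, upright, while the produce was still untouched. Then the lemon went in the yellow dish, the mandarin in the blue and the garlic in the white.

**Last checks:** camera estimates put everything within about 2–3 mm of its centre, with the open gripper about 0.2 m above the worktop and clear of everything.

| Item | Distance from centre |
|---|---|
| Timer | 1–2 mm |
| Lemon | about 2–3 mm |
| Mandarin | about 2 mm |
| Garlic | about 1 mm |

The mug, salt shaker and turquoise look-alikes look undisturbed in the final views. I judged that by eye and did not measure them.

**What disagreed or went wrong:**
- **Lemon direction:** every view showed its long axis along world x, about −7°, not near y as the note said. I gripped it across its narrow side.
- **Joint 6 limit:** during the lemon approach I drove joint 6 to its 180° limit (it read 179.95°). This pulled the tool about 15 mm sideways and left it tilted by about 1° from then on. I corrected the position before gripping.
- **Scene camera:** it read about 6 mm off from the other two, so I used the wrist camera for positions.
- **Poor outline fits:** one garlic fit and one mandarin fit came out badly. I used the earlier garlic measurement, and checked the placed mandarin by its hand-picked centre pixel.

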